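# Hang the reject bin and sort the tagged hull blanks

### The arm

A 6-joint arm with a two-finger parallel gripper is mounted at the origin on the work surface. World frame = base frame: x ahead of the robot, y to its left, z up, the work surface at z = 0. Lengths are in m, angles in rad, forces in N, time in s.
With the tool pointing down it reaches from about 0.35 to 0.725 m from the base axis. Payload 6 kg.
Tool frame: the origin (TCP) lies at the very end of the fingers, on their centre line; the grasp point (between the pads) lies 19 mm behind it; z points along the fingers, y is the line along which they close (so a half turn about z gives the same grasp; the last joint's range is limited). The gripper opens to 85 mm and grips with 20 to 120 N. Pads are 22 mm wide; open, the fingers measure 114 mm over their backs; the gripper's body (76 mm by 85 mm) begins 54 mm behind the grasp point. The pads swing forward as they close: fully open they stand 13 mm farther back than shut.
Start: joints at [1.539, 0.04, 0.085, 0, -1.615, -0.334], TCP at [0.215, 0.56, 0.231] pointing down, gripper open.
Joint ranges: [-2.56, 2.56], [-1.29, 2.01], [-1.08, 1.49], [-3.29, 1.98], [-2.81, -0.18], [-2.99, 2.99]. Speed limits (rad/s): [2.57, 2.57, 3.01, 3.14, 3.14, 3.14].

### API

Orientations are given as a 3x3 rotation matrix whose columns are the frame's x, y, z axes.
In Python, from plant import r gives the robot as it stands.
- The arm moves only by the tool apply_moves, never from a script. Its argument "moves" is text: rows parted by semicolons, each of 6 numbers parted by spaces: the shift along the tool's x, y, z normalised to -1 to 1, where 1 is 20 cm, then the turn, a rotation vector about the tool's x, y, z normalised to -1 to 1, where 1 is 2 pi rad. A call has 1 to 10 rows; each row is the pose to reach, as a shift and turn from the pose commanded when the call began, along the tool's axes at that moment, turning the shorter way round; what a row does not reach only later rows make up. A row lasts 1/12 s, in which the tool goes at most 41.7 mm and 7.16 degrees, less where a joint would pass 70% of its speed; a pose out of reach is approached as far as the arm can. A call with a number of a shift or a turn outside -1 to 1 is refused whole. A call with a gripper value outside its range is refused whole. "grip" is the closure, from -1 (fully open) to 1 (shut), so that 0 is half open, set as the call begins (left out, the last holds). The fingers move at their own pace and stop on an object; the grip force is fixed at half the most. Time passes only in rows, so rows that repeat a pose let the fingers close. It gives the time, the measured TCP pose, the force, the opening and the grip force at its end, in the units of the state.
- r.observe(): the state, without advancing time (a new reading comes with each control period).
- r.get_image(name): name is "scene" or "top"; returns the picture (384x512x3 uint8, blue, green, red); there is no depth.
- r.camera_info(name): a dict with "vfov" (degrees; the focal length in pixels is half the picture's height over the tangent of half this angle, whatever the lens; pixels are square), "cx", "cy" (the principal point, pixels), "k1" (the pictures are not rectified: a ray, as slopes to the right and down, at radius r is drawn at 1 + k1 r^2 times it, then the intrinsics apply), "xyz" and "attitude" of the camera in the world. Camera axes: x right, y down, z forward; pixel columns grow to the right and rows downward; lengths in m; the calibration is good to about 2 mm. A picture is of the moment at which its call begins. camera_info takes no time and is no camera call.
- r.hand_in(): hands the job in; it is judged then, once.
The state is a dict: "t": time; "joints": joint angles; "dq": joint speeds; "tau": joint torques, N m; "tool_pos": TCP position; "ee_rot": TCP orientation; "ft_force": force on the tool from outside, world axes, zero at the start; "ft_torque": the same for the moment, N m; "width": opening from 0.0 (shut) to 1.0 (fully open); "grasp_force": force on a finger pad.
Only numpy, scipy, OpenCV 4.12 (cv2) and the standard library are available. Lean on these libraries where they do the work, as an engineer would, in place of code of your own. Each camera call takes 0.05 s, during which the arm holds its last target. There are 200 camera calls.

### The job

First hang the empty grey bin by its lip over the top rail of the louvred panel, roughly centred. Then sort the three hull blanks lying on the sloped rests by the black tag on their decks: the two with a round tag passed, so seat each flat in a pocket of the wooden nest, and the one with the long strip tag is a reject, so lay it flat, deck up, in the middle of the hung bin. Set the hulls down rather than dropping them, and leave the finished boat, the glue bottle and the sanding block where they are.

Things in the scene. Friction and masses are not known exactly. Their poses are not given: they have to be found in the camera images.
- hull_a_mid (a point): Centre of a light-wood hull blank, a solid block 120 mm long (local y, pointed bow to +y), 46 mm wide (local x), 42 mm high (local z, deck up); sides flat and parallel over its middle; 0.10 to 0.19 kg. Starts on a sloped rest, z leaning 32 deg from vertical. On its deck: a round black tag, 38 mm across (passed).
- hull_b_mid (a point): Centre of a light-wood hull blank, a solid block 120 mm long (local y, pointed bow to +y), 46 mm wide (local x), 42 mm high (local z, deck up); sides flat and parallel over its middle; 0.10 to 0.19 kg. Starts on a sloped rest, z leaning 32 deg from vertical. On its deck: a round black tag, 38 mm across (passed).
- hull_c_mid (a point): Centre of a light-wood hull blank, a solid block 120 mm long (local y, pointed bow to +y), 46 mm wide (local x), 42 mm high (local z, deck up); sides flat and parallel over its middle; 0.10 to 0.19 kg. Starts on a sloped rest, z leaning 32 deg from vertical. On its deck: a long narrow black tag, 94 x 10 mm, along the hull (reject).
- rest_a: Fixed plywood rest bearing the hull of the same letter; origin on the table under the slope's middle. Slope tilted 32 deg, low side to local -x, 135 mm wide (y), 57 mm high at most; its middle is 34 mm up. The hull lies along y against two 10 mm high stops at its low side, which leave its middle 34 mm free for a finger.
- rest_b: Fixed plywood rest bearing the hull of the same letter; origin on the table under the slope's middle. Slope tilted 32 deg, low side to local -x, 135 mm wide (y), 57 mm high at most; its middle is 34 mm up. The hull lies along y against two 10 mm high stops at its low side, which leave its middle 34 mm free for a finger.
- rest_c: Fixed plywood rest bearing the hull of the same letter; origin on the table under the slope's middle. Slope tilted 32 deg, low side to local -x, 135 mm wide (y), 57 mm high at most; its middle is 34 mm up. The hull lies along y against two 10 mm high stops at its low side, which leave its middle 34 mm free for a finger.
- pocket0 (a point): Middle of the floor of one pocket of the fixed pass nest (205 x 150 mm board, floor 10 mm above the table). Takes a hull along local y, either way round, between 12 mm high blocks with 4 mm play all round; blocks beside it leave its middle 40 mm free for fingers. The pockets lie side by side, 105 mm apart along local x. z is up.
- pocket1 (a point): The same for the nest's other pocket.
- bin_grip (a point): Grey bin, 0.22 kg, 146 x 160 mm (local x, y), on the table at the start. Point: middle of its thick front wall (at -x; 10 mm thick, 60 mm high), 44 mm above the underside, 16 mm under the edge; can be pinched here along local x. Side walls 48 mm high, back wall (+x) 85 mm. z is up.
- bin_lip (a point): The bin's lip, same axes: a ledge along the back wall's top that turns down behind, forming a downward-open channel 18 mm wide (x), 14 mm deep, 160 mm long (y). Point: middle of the channel's ceiling, 150 mm to +x of bin_grip and 37 mm above it; 81 mm above the bin's underside.
- bin_floor (a point): Middle of the bin's inner floor, same axes; inside 132 mm (x) by 152 mm (y); 71 mm to +x of bin_grip and 40 mm below it. Floor 4 mm thick.
- rail_mid (a point): Middle of the top edge of the top rail of the fixed louvred panel: 131 mm above the table, rail 8 mm thick (x), 290 mm long (y). Front to local -x; behind the rail a 26 mm gap for the lip, then a sheet rising to 200 mm. A round lower rail, 5 mm farther forward and 62 to 78 mm below the top edge, steadies the bin. A hung bin has its x along this x, within about 5 deg of upright, underside 50 mm up.
- boat_mid (a point): bystander, leave alone: a finished model sailing boat on a stand, 125 mm long (local x), 44 mm wide, mast to 215 mm above the table. Point: on its middle line, 30 mm above the table.
- glue_mid (a point): bystander, leave alone: a white glue bottle, 48 mm in diameter, 110 mm high. Point: its centre.
- sanding_mid (a point): bystander, leave alone: a cork sanding block 55 x 110 x 35 mm lying on the table. Point: its centre.
There are look-alikes about, which are no part of the job. Leave any green look-alike of the part that bears hull_a_mid alone. Leave any yellow look-alike of the part that bears hull_c_mid alone.

How it is judged:
By the outcome, as a careful person would: the job done as asked, in the order asked, and still so for the second after the job is handed in, with the robot touching nothing.
It also fails if it takes over 72 s, if anything falls off the work surface, if the arm or the gripper's body presses on something with over 40 N, if the wrist force passes 120 N, or if a joint passes its speed limit or range.

## Working session

There is one attempt and no reset: what is moved stays moved. The work goes in short steps, Python scripts to look and compute and a tool call to move; the robot and the scene stay as the last step left them, time stands still between calls to the robot, and variables do not carry over. Pictures are saved under pics/ and viewed, at most 10 in all, crops included, and the job is handed in when it is done.

Besides the shell and the picture viewer there is one more tool, called after "Call:" in YAML: its name, and indented under it one key for each argument. apply_moves: Moves the arm, as the interface text tells. Its arguments: {"type":"object","properties":{"moves":{"type":"string"},"grip":{"type":"number"}},"required":["moves"]}

```bash
ls; mkdir -p pics; python3 - <<'E'
from plant import r
import cv2
for n in("scene","top"):
    cv2.imwrite(f"pics/{n}0.png",cv2.resize(r.get_image(n),(800,600),interpolation=cv2.INTER_CUBIC)); print(r.camera_info(n))
print(r.observe())
E
```

```text
pics
{'vfov': 56.249228782688064, 'cx': 253.47935437447336, 'cy': 187.84700951281454, 'k1': -0.07221050904222089, 'xyz': array([1.29034325, 0.18764367, 0.84916222]), 'attitude': array([[-0.34245198,  0.6472112 , -0.68106116],
       [ 0.93951227,  0.2409755 , -0.24340809],
       [ 0.00658261, -0.7232209 , -0.69058541]])}
{'vfov': 48.99416065444681, 'cx': 254.8184508998887, 'cy': 196.87515468849725, 'k1': -0.10945092959286731, 'xyz': array([ 0.34937967, -0.04925205,  1.20372266]), 'attitude': array([[-0.05644279, -0.97312267,  0.22326325],
       [-0.99840347,  0.05452647, -0.01474374],
       [ 0.00217371, -0.22373898, -0.97464668]])}
{'t': 0.1, 'joints': array([ 1.53871946e+00,  4.07462177e-02,  8.39334122e-02, -3.97476081e-04,
       -1.61551214e+00, -3.33711633e-01]), 'dq': array([-0.00080786, -0.00178056,  0.00298533,  0.0005083 ,  0.00097502,
        0.00161229]), 'tau': array([-5.81805536e-03, -3.69349158e+01,  3.48279905e+01,  6.95165724e+00,
       -4.68976825e-03, -6.89550731e-06]), 'tool_pos': array([0.21443447, 0.56005991, 0.2303965 ]), 'ee_rot': array([[ 9.33848291e-01, -3.57669080e-01, -4.45899493e-04],
       [-3.57669335e-01, -9.33847070e-01, -1.51510088e-03],
       [ 1.25502802e-04,  1.57435894e-03, -9.99998753e-01]]), 'ft_force': array([ 0.43753523,  0.26762159, -0.14017846]), 'ft_torque': array([-0.01598962, -0.04768446,  0.01062234]), 'grasp_force': 0.0, 'width': 1.001100396327188}
```

View pics/scene0.png

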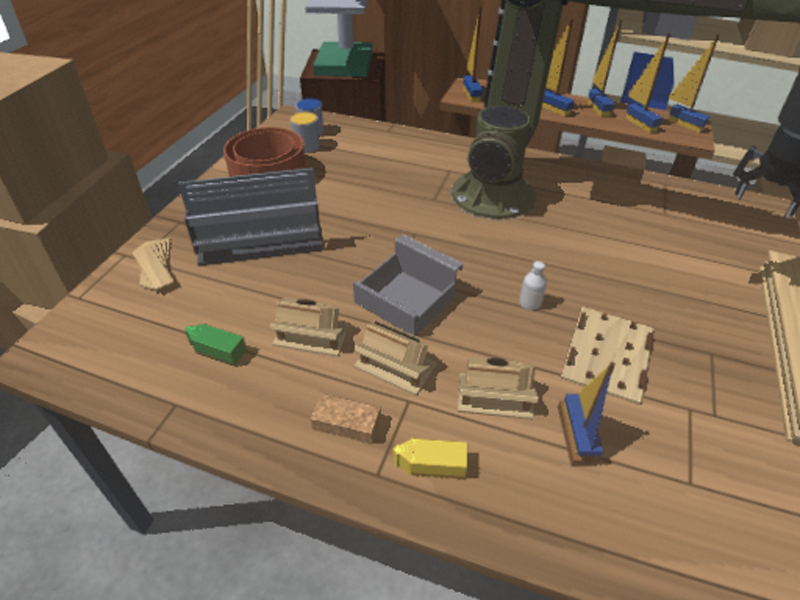

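View pics/top0.png

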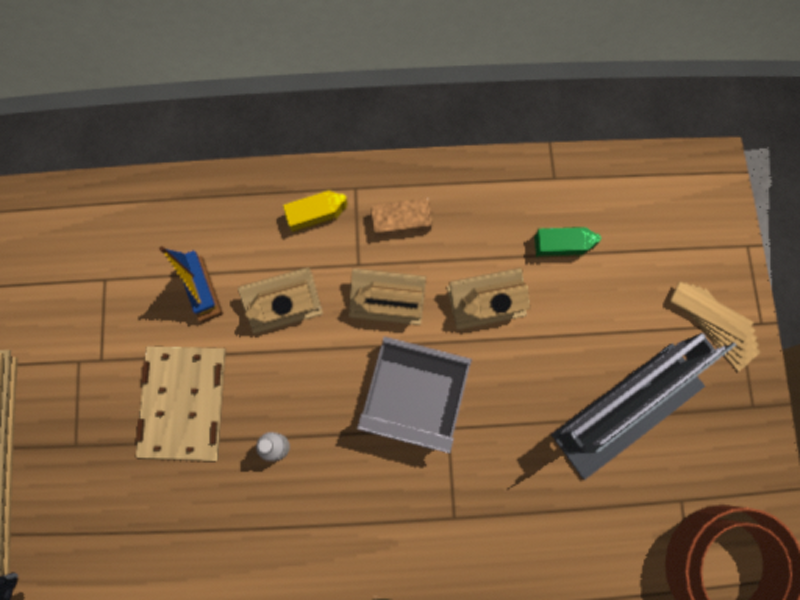

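```bash
cat > h.py <<'E'
import numpy as np, cv2
from plant import r
def cam(n):
    c=r.camera_info(n); f=192/np.tan(np.radians(c['vfov'])/2); return c,f
def proj(n,P):
    c,f=cam(n); q=(np.atleast_2d(P)-c['xyz'])@c['attitude']; s=q[:,:2]/q[:,2:]
    s=s*(1+c['k1']*(s**2).sum(1,keepdims=True)); return s*f+[c['cx'],c['cy']]
def ray(n,px,z):
    c,f=cam(n); d=(np.atleast_2d(px)-[c['cx'],c['cy']])/f; s=d.copy()
    for _ in range(20): s=d/(1+c['k1']*(s**2).sum(1,keepdims=True))
    v=np.c_[s,np.ones(len(s))]@c['attitude'].T; z=np.asarray(z,float)
    return c['xyz']+v*((z-c['xyz'][2])/v[:,2])[:,None]
def crop(img,x0,y0,w,h,k):
    return cv2.resize(img[y0:y0+h,x0:x0+w],None,fx=k,fy=k,interpolation=cv2.INTER_CUBIC)
E
python3 - <<'E'
from h import *
t=r.get_image("top");s=r.get_image("scene")
cv2.imwrite("pics/t.png",t);cv2.imwrite("pics/s.png",s)
cv2.imwrite("pics/c1.png",crop(t,85,165,260,135,3))
cv2.imwrite("pics/c2.png",np.vstack([crop(s,170,180,260,100,3),crop(s,340,185,90,90,3)[:0].reshape(0,270,3) if 0 else np.zeros((0,780,3),np.uint8)]))
o=np.zeros((400,800,3),np.uint8);a=crop(t,345,200,142,115,2.8);o[:a.shape[0],:a.shape[1]]=a
b=crop(s,110,100,100,72,4);o[:b.shape[0],400:400+b.shape[1]]=b
cv2.imwrite("pics/c3.png",o)
cv2.imwrite("pics/c4.png",crop(s,170,145,260,130,3))
E
```

```text
(no output)
```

View pics/c1.png

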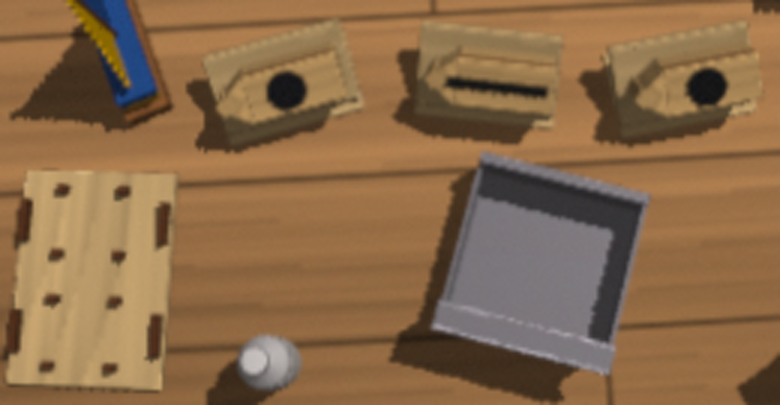

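View pics/c3.png

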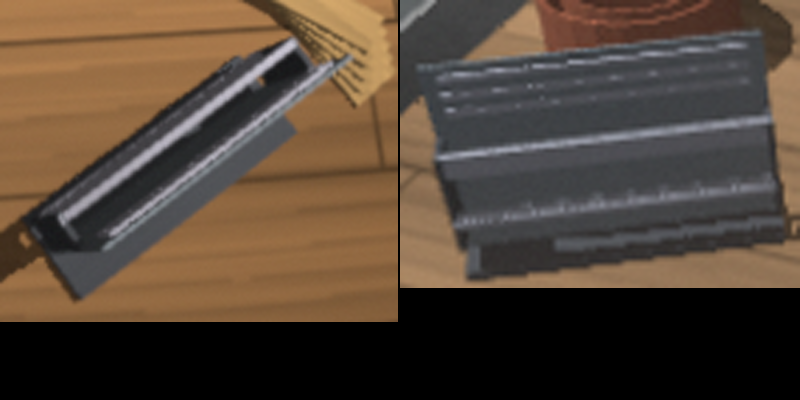

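View pics/c4.png

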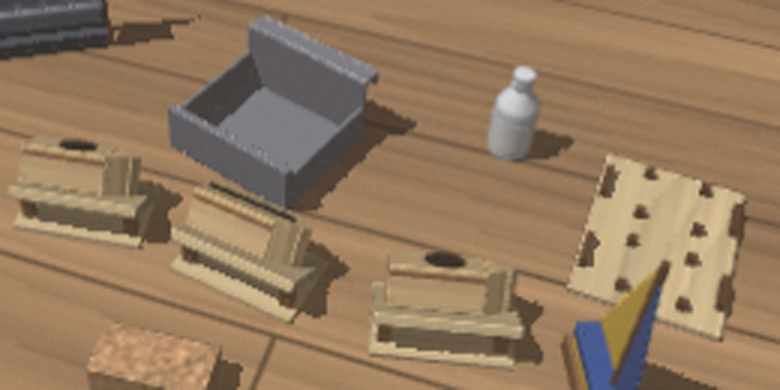

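```bash
cat > fit.py <<'E'
from h import *
from scipy.optimize import least_squares
c1=lambda u,v:((u+.5)/3-.5+85,(v+.5)/3-.5+165)
c4=lambda u,v:((u+.5)/3-.5+170,(v+.5)/3-.5+145)
ca=lambda u,v:((u+.5)/2.8-.5+345,(v+.5)/2.8-.5+200)
cb=lambda u,v:((u-400+.5)/4-.5+110,(v+.5)/4-.5+100)
def fit(name,pts,x0):
    def f(p,raw=False):
        C,S=np.cos(p[2]),np.sin(p[2]);R=np.array([[C,-S,0],[S,C,0],[0,0,1]])
        return np.concatenate([(proj(n,R@np.array(P)+[p[0],p[1],0])-np.array(px))[0] for n,px,P in pts])
    s=least_squares(f,x0,loss='soft_l1'); print(name,s.x[:2].round(4),'yaw',np.degrees(s.x[2]).round(2),'res',s.fun.reshape(-1,2).round(1).tolist()); return s.x
def tri(a,b):
    s=least_squares(lambda P:np.r_[(proj("top",P)-a)[0],(proj("scene",P)-b)[0]],[.4,0,.05]); return s.x.round(4),s.fun.round(1)
E
python3 - <<'E'
from fit import *
t=cv2.imread("pics/t.png");s=cv2.imread("pics/s.png")
def dark(img,c,h=(22,12)):
    x,y=map(int,c);w=img[y-h[1]:y+h[1],x-h[0]:x+h[0]].max(2)<45
    n,l,st,ce=cv2.connectedComponentsWithStats(w.astype(np.uint8),connectivity=8)
    i=1+np.argmin(np.hypot(*(ce[1:]-[h[0],h[1]]).T)+1e3*(st[1:,4]<8)); yy,xx=np.where(l==i); return ce[i]+[x-h[0],y-h[1]],st[i,4],np.c_[xx+x-h[0],yy+y-h[1]]
for n,a,b in [("left",c1(287,90),c4(445,259)),("mid",c1(497,87),c4(250,200)),("right",c1(708,86),c4(78,146))]:
    A=dark(t,a);B=dark(s,b); print(n,A[:2],B[:2],tri(A[0],B[0]))
    if n=="mid":
        P=ray("top",A[2],np.full(len(A[2]),.071))[:,:2];u=np.linalg.svd(P-P.mean(0))[2][0];print("strip yaw of y axis",np.degrees(np.arctan2(-u[0],u[1])))
for n,a,b in [("left",(205,62),(345,22)),("mid",(420,22),(562,38)),("right",(608,48),(747,25))]:
    q=ray("top",[c1(*a),c1(*b)],[.057,.057]);d=q[0]-q[1];print(n,"rest edge",q.round(4).tolist(),np.linalg.norm(d),"yaw",np.degrees(np.arctan2(-d[0],d[1])))
fit("bin grip",[("top",c1(485,156),(-.005,-.08,.06)),("top",c1(648,200),(-.005,.08,.06)),("top",c1(433,328),(.162,-.08,.085)),("top",c1(612,372),(.162,.08,.085)),
 ("scene",c4(170,108),(-.005,.08,.06)),("scene",c4(287,176),(-.005,-.08,.06))],[.5,0,3.3])
fit("nest",[("top",c1(27,170),(.1025,.075,.01)),("top",c1(178,175),(.1025,-.075,.01)),("top",c1(162,390),(-.1025,-.075,.01)),("top",c1(8,385),(-.1025,.075,.01)),
 ("scene",c4(612,154),(-.1025,-.075,.01)),("scene",c4(745,190),(-.1025,.075,.01)),("scene",c4(722,338),(.1025,.075,.01)),("scene",c4(568,290),(.1025,-.075,.01))],[.4,.3,0])
print("nest pocket blocks",ray("top",[c1(92,224),c1(82,335)],[.016]*2).round(4))
print("rail -y",tri(ca(300,45),cb(440,157)),"rail +y",tri(ca(60,222),cb(770,120)))
print("sheet -y",tri(ca(350,60),cb(420,68)),"sheet +y",tri(ca(108,243),cb(758,32)))
E
```

```text
Traceback (most recent call last):
ValueError: attempt to get argmin of an empty sequence
```

```bash
cat > m1.py <<'E'
from fit import *
t=cv2.imread("pics/t.png");s=cv2.imread("pics/s.png")
def dark(img,c,h=(22,12)):
    x,y=map(int,c);g=img[y-h[1]:y+h[1],x-h[0]:x+h[0]].max(2).astype(int)
    w=g<(g[h[1]-2:h[1]+3,h[0]-3:h[0]+4].min()+40)
    n,l,st,ce=cv2.connectedComponentsWithStats(w.astype(np.uint8),connectivity=8)
    i=1+np.argmin(np.hypot(*(ce[1:]-[h[0],h[1]]).T)+1e3*(st[1:,4]<8)); yy,xx=np.where(l==i); return ce[i]+[x-h[0],y-h[1]],st[i,4],np.c_[xx+x-h[0],yy+y-h[1]]
for n,a,b in [("left",c1(287,90),c4(445,259)),("mid",c1(497,87),c4(250,200)),("right",c1(708,86),c4(78,146))]:
    A=dark(t,a);B=dark(s,b); print(n,A[:2],B[:2],tri(A[0],B[0]))
    if n=="mid":
        P=ray("top",A[2],np.full(len(A[2]),.071))[:,:2];u=np.linalg.svd(P-P.mean(0))[2][0];print("strip yaw of y axis",np.degrees(np.arctan2(-u[0],u[1])))
for n,a,b in [("left",(205,62),(345,22)),("mid",(420,22),(562,38)),("right",(608,48),(747,25))]:
    q=ray("top",[c1(*a),c1(*b)],[.057,.057]);d=q[0]-q[1];print(n,"rest edge",q.round(4).tolist(),np.linalg.norm(d),"yaw",np.degrees(np.arctan2(-d[0],d[1])))
fit("bin grip",[("top",c1(485,156),(-.005,-.08,.06)),("top",c1(648,200),(-.005,.08,.06)),("top",c1(433,328),(.162,-.08,.085)),("top",c1(612,372),(.162,.08,.085)),
 ("scene",c4(170,108),(-.005,.08,.06)),("scene",c4(287,176),(-.005,-.08,.06))],[.5,0,3.3])
fit("nest",[("top",c1(27,170),(.1025,.075,.01)),("top",c1(178,175),(.1025,-.075,.01)),("top",c1(162,390),(-.1025,-.075,.01)),("top",c1(8,385),(-.1025,.075,.01)),
 ("scene",c4(612,154),(-.1025,-.075,.01)),("scene",c4(745,190),(-.1025,.075,.01)),("scene",c4(722,338),(.1025,.075,.01)),("scene",c4(568,290),(.1025,-.075,.01))],[.4,.3,0])
print("nest pocket blocks",ray("top",[c1(92,224),c1(82,335)],[.016]*2).round(4))
print("rail -y",tri(ca(300,45),cb(440,157)),"rail +y",tri(ca(60,222),cb(770,120)))
print("sheet -y",tri(ca(350,60),cb(420,68)),"sheet +y",tri(ca(108,243),cb(758,32)))
E
python3 m1.py
```

```text
left (array([179.93043478, 194.84347826]), np.int32(115)) (array([317.98, 231.22]), np.int32(50)) (array([0.6259, 0.1415, 0.0715]), array([-0.4,  0.1, -0.4, -0. ]))
mid (array([250.14285714, 193.63095238]), np.int32(84)) (array([254.34146341, 212.14634146]), np.int32(41)) (array([ 0.6184, -0.0518,  0.0698]), array([-0.8,  0.3, -0.9, -0.1]))
strip yaw of y axis -9.860841944227806
right (array([320.2173913 , 193.51304348]), np.int32(115)) (array([195.56666667, 193.06666667]), np.int32(30)) (array([ 0.6079, -0.2471,  0.0715]), array([-0.2,  0.1, -0.3, -0.1]))
left rest edge [[0.6616, 0.2189, 0.057], [0.6931, 0.0855, 0.057]] 0.13707744964421373 yaw 13.283463252734242
mid rest edge [[0.689, 0.0146, 0.057], [0.6659, -0.1182, 0.057]] 0.13484036054271092 yaw -9.886709778748386
right rest edge [[0.6538, -0.1608, 0.057], [0.669, -0.2943, 0.057]] 0.1343771723244751 yaw 6.532341516222574
bin grip [ 0.5311 -0.1107] yaw 162.67 res [[-1.6, -0.9], [0.6, -1.6], [-0.2, 0.7], [-0.6, 1.1], [-1.2, -0.1], [-0.4, -1.1]]
nest [0.4683 0.342 ] yaw -4.05 res [[-1.2, 0.1], [-1.2, -0.6], [-0.5, 0.0], [-1.1, -0.0], [-2.3, -0.3], [-0.9, 1.1], [-0.7, -0.4], [-0.6, -1.1]]
nest pocket blocks [[0.5193 0.3384 0.016 ]
 [0.4147 0.3473 0.016 ]]
rail -y (array([ 0.5132, -0.5822,  0.1306]), array([-0.9,  0.6, -1.3, -0.4])) rail +y (array([ 0.3666, -0.3351,  0.13  ]), array([ 0. , -0. ,  0.1,  0. ]))
sheet -y (array([ 0.4876, -0.5953,  0.1996]), array([-0.,  0., -0., -0.])) sheet +y (array([ 0.3446, -0.3535,  0.2028]), array([-0.5,  0.3, -0.8, -0.2]))
```

```bash
cat > plan.py <<'E'
from h import *
from scipy.spatial.transform import Rotation as Ro
def down(yang,lean=0):   # tool y at world angle yang (deg), z down
    b=np.radians(yang); y=np.array([np.cos(b),np.sin(b),0]); z=np.array([0,0,-1.]); 
    return np.c_[np.cross(y,z),y,z]
def tilt(hyaw,a=32):     # tool y = -hull x, z = -hull z
    H=Ro.from_euler('z',hyaw,degrees=True)*Ro.from_euler('y',-a,degrees=True)
    H=H.as_matrix(); return np.c_[-H[:,1],-H[:,0],-H[:,2]] if False else np.c_[np.cross(-H[:,0],-H[:,2]),-H[:,0],-H[:,2]]
def plan(wps,start=None):
    o=r.observe(); p,R=(o['tool_pos'],o['ee_rot']) if start is None else start
    print('t',o['t'].__round__(2),'pos',o['tool_pos'].round(4),'w',round(o['width'],3),'gf',round(o['grasp_force'],1),'ft',o['ft_force'].round(1),'q',o['joints'].round(2))
    for q,S in wps:
        q=np.array(q); sh=R.T@(q-p); rv=Ro.from_matrix(R.T@S).as_rotvec()
        n=max(np.linalg.norm(sh)/.0417,np.degrees(np.linalg.norm(rv))/7.16)
        print(np.r_[sh/.2,rv/2/np.pi].round(4).tolist(),'rows>=%.1f'%n); p,R=q,S
E
python3 - <<'E'
from plan import *
B=down(162.67)
plan([((.36,.37,.23),down(-135)),((.45,.18,.22),down(-165)),((.52,.0,.2),down(175)),((.5311,-.1107,.12),B),((.5311,-.1107,.025),B)])
E
```

```text
t 0.2 pos [0.2145 0.5601 0.2307] w 0.997 gf 0.0 ft [0.8 0.5 0.7] q [ 1.54  0.04  0.08 -0.   -1.62 -0.33]
[1.0193, 0.6276, 0.0042, 0.0002, -0.0001, 0.0668] rows>=5.7
[0.9899, 0.3536, 0.05, 0.0, 0.0, 0.0833] rows>=5.0
[0.9599, -0.1051, 0.1, 0.0, 0.0, 0.0556] rows>=4.7
[0.5466, -0.1035, 0.4, 0.0, 0.0, 0.0343] rows>=3.3
[0.0, 0.0, 0.475, 0.0, 0.0, 0.0] rows>=2.3
```

Call:
apply_moves:
  moves: "1 0.628 0.004 0 0 0.067;1 0.628 0.004 0 0 0.067;1 0.628 0.004 0 0 0.067;1 0.628 0.004 0 0 0.067;1 0.628 0.004 0 0 0.067;1 0.628 0.004 0 0 0.067"
  grip: -1

```text
t: 0.7
tool_pos: [0.3578, 0.3688, 0.2309]
ee_rot: [[0.705, -0.709, 0.001], [-0.709, -0.705, 0.0], [0.0, -0.001, -1.0]]
ft_force: [0.3, 1.6, 0.7]
width: 1.001
grasp_force: 0.0
```

Call:
apply_moves:
  moves: "0.99 0.354 0.05 0 0 0.083;0.99 0.354 0.05 0 0 0.083;0.99 0.354 0.05 0 0 0.083;0.99 0.354 0.05 0 0 0.083;0.99 0.354 0.05 0 0 0.083;0.99 0.354 0.05 0 0 0.083"

```text
t: 1.2
tool_pos: [0.4477, 0.1761, 0.2206]
ee_rot: [[0.253, -0.968, 0.0], [-0.968, -0.253, -0.001], [0.001, -0.0, -1.0]]
ft_force: [-1.2, 1.2, -0.2]
width: 0.999
grasp_force: 0.0
```

Call:
apply_moves:
  moves: "0.96 -0.105 0.1 0 0 0.056;0.96 -0.105 0.1 0 0 0.056;0.96 -0.105 0.1 0 0 0.056;0.96 -0.105 0.1 0 0 0.056;0.96 -0.105 0.1 0 0 0.056;0.96 -0.105 0.1 0 0 0.056"

```text
t: 1.7
tool_pos: [0.5166, -0.0028, 0.1992]
ee_rot: [[-0.094, -0.996, -0.002], [-0.996, 0.094, -0.001], [0.002, 0.002, -1.0]]
ft_force: [-0.4, 0.8, 0.3]
width: 0.999
grasp_force: 0.0
```

Call:
apply_moves:
  moves: "0.547 -0.104 0.4 0 0 0.034;0.547 -0.104 0.4 0 0 0.034;0.547 -0.104 0.4 0 0 0.034;0.547 -0.104 0.4 0 0 0.034;0.547 -0.104 0.4 0 0 0.034"

```text
t: 2.12
tool_pos: [0.5255, -0.1113, 0.1173]
ee_rot: [[-0.301, -0.954, -0.005], [-0.954, 0.301, -0.0], [0.002, 0.005, -1.0]]
ft_force: [0.0, 0.1, -0.7]
width: 1.0
grasp_force: 0.0
```

```bash
python3 - <<'E'
from plan import *
B=down(162.67)
plan([((.5311,-.1107,.12),B),((.5311,-.1107,.025),B)])
t=r.get_image("top");s=r.get_image("scene")
cv2.imwrite("pics/c5.png",np.hstack([crop(t,215,190,120,130,3.3),crop(s,215,130,120,130,3.3)]))
E
```

```text
t 2.12 pos [ 0.5255 -0.1113  0.1173] w 1.0 gf 0.0 ft [ 0.   0.1 -0.7] q [ 0.17 -0.11 -0.27 -0.   -1.42 -0.47]
[-0.0112, -0.0257, -0.0135, 0.0008, -0.0003, -0.0005] rows>=0.1
[0.0, 0.0, 0.475, 0.0, 0.0, 0.0] rows>=2.3
```

View pics/c5.png

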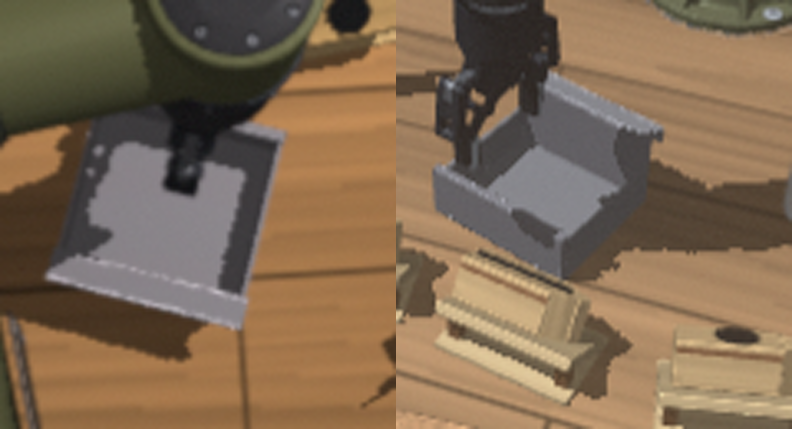

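```bash
python3 - <<'E'
from plan import *
B=down(162.67)
plan([((.5311,-.1107,.025),B)])
E
```

```text
t 2.22 pos [ 0.5273 -0.1094  0.1208] w 0.997 gf 0.0 ft [1.3 0.3 0.7] q [ 0.17 -0.11 -0.26  0.   -1.42 -0.47]
[0.0001, -0.0202, 0.4792, -0.0, -0.0001, -0.0002] rows>=2.3
```

Call:
apply_moves:
  moves: "0 -0.02 0.25 0 0 0;0 -0.02 0.25 0 0 0;0 -0.02 0.479 0 0 0;0 -0.02 0.479 0 0 0;0 -0.02 0.479 0 0 0;0 -0.02 0.479 0 0 0"

```text
t: 2.72
tool_pos: [0.5321, -0.1103, 0.0272]
ee_rot: [[-0.297, -0.955, 0.002], [-0.955, 0.297, -0.001], [0.0, -0.002, -1.0]]
ft_force: [1.0, 0.6, 1.2]
width: 1.005
grasp_force: 0.0
```

Call:
apply_moves:
  moves: "0 0 0 0 0 0;0 0 0 0 0 0;0 0 0 0 0 0;0 0 0 0 0 0;0 0 0 0 0 0;0 0 0 0 0 0;0 0 0 0 0 0;0 0 0 0 0 0;0 0 0 0 0 0;0 0 0 0 0 0"
  grip: 1

```text
t: 3.55
tool_pos: [0.5314, -0.1108, 0.0252]
ee_rot: [[-0.298, -0.954, 0.001], [-0.954, 0.298, -0.0], [0.0, -0.001, -1.0]]
ft_force: [0.3, -0.9, 3.1]
width: 0.112
grasp_force: 58.9
```

Call:
apply_moves:
  moves: "0 0 0 0 0 0;0 0 0 0 0 0;0 0 0 0 0 0;0 0 0 0 0 0;0 0 0 0 0 0;0 0 0 0 0 0"

```text
t: 4.05
tool_pos: [0.5314, -0.1108, 0.0252]
ee_rot: [[-0.298, -0.954, 0.001], [-0.954, 0.298, -0.0], [0.0, -0.001, -1.0]]
ft_force: [0.9, -0.8, 5.7]
width: 0.112
grasp_force: 59.2
```

```bash
python3 - <<'E'
from plan import *
plan([((.5314,-.1108,.155),down(162.67)),((.54,-.25,.155),down(187)),((.5702,-.3814,.155),down(210.7))])
E
```

```text
t 4.05 pos [ 0.5314 -0.1108  0.0252] w 0.112 gf 59.2 ft [ 0.9 -0.8  5.7] q [ 0.17 -0.04 -0.37  0.   -1.23 -0.47]
[-0.0001, -0.0007, -0.6489, -0.0002, -0.0, -0.0001] rows>=3.1
[0.6516, -0.2484, 0.0, 0.0, 0.0, -0.0676] rows>=3.4
[0.6705, -0.0698, 0.0, 0.0, 0.0, -0.0658] rows>=3.3
```

Call:
apply_moves:
  moves: "0 0 -0.15 0 0 0;0 0 -0.3 0 0 0;0 0 -0.45 0 0 0;0 0 -0.6 0 0 0;0 0 -0.65 0 0 0;0 0 -0.65 0 0 0"

```text
t: 4.55
tool_pos: [0.5318, -0.1106, 0.1566]
ee_rot: [[-0.298, -0.954, 0.003], [-0.954, 0.298, 0.001], [-0.001, -0.003, -1.0]]
ft_force: [0.3, 0.4, -2.4]
width: 0.113
grasp_force: 59.3
```

Call:
apply_moves:
  moves: "0.1 -0.04 0 0 0 -0.01;0.22 -0.09 0 0 0 -0.023;0.36 -0.14 0 0 0 -0.038;0.5 -0.19 0 0 0 -0.052;0.652 -0.248 0 0 0 -0.068"

```text
t: 4.97
tool_pos: [0.5382, -0.2502, 0.151]
ee_rot: [[0.129, -0.992, -0.005], [-0.992, -0.129, 0.002], [-0.003, 0.004, -1.0]]
ft_force: [1.6, 0.3, -1.7]
width: 0.109
grasp_force: 59.4
```

Call:
apply_moves:
  moves: "0.16 -0.017 0 0 0 -0.016;0.3 -0.03 0 0 0 -0.03;0.43 -0.045 0 0 0 -0.042;0.55 -0.057 0 0 0 -0.054;0.63 -0.065 0 0 0 -0.062;0.67 -0.07 0 0 0 -0.066;0.67 -0.07 0 0 0 -0.066;0.67 -0.07 0 0 0 -0.066;0.67 -0.07 0 0 0 -0.066"

```text
t: 5.72
tool_pos: [0.5694, -0.3803, 0.1524]
ee_rot: [[0.513, -0.858, -0.003], [-0.858, -0.513, 0.002], [-0.003, 0.001, -1.0]]
ft_force: [1.3, 1.0, -3.2]
width: 0.106
grasp_force: 59.3
```

```bash
python3 - <<'E'
from plan import *
plan([((.5702,-.3814,.105),down(210.7))])
t=r.get_image("top");s=r.get_image("scene")
cv2.imwrite("pics/c6.png",np.hstack([crop(t,355,195,140,130,2.8),crop(s,100,90,140,130,2.8)]))
E
```

```text
t 5.72 pos [ 0.5694 -0.3803  0.1524] w 0.106 gf 59.3 ft [ 1.3  1.  -3.2] q [-0.3   0.27  0.2  -0.   -1.5   0.84]
[0.0075, -0.0006, 0.2371, 0.0002, 0.0005, 0.0005] rows>=1.1
```

View pics/c6.png

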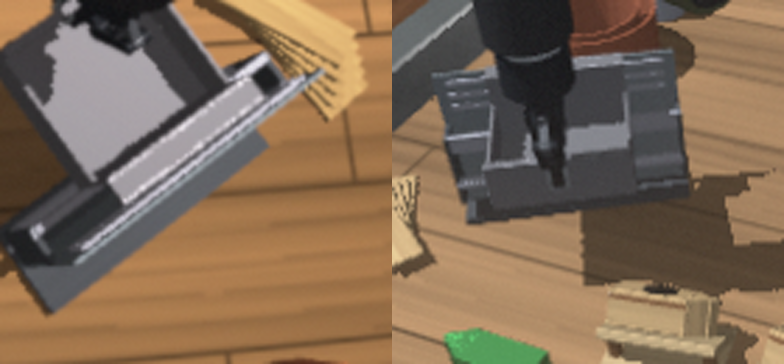

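```bash
python3 - <<'E'
from plan import *
o=r.observe();R=o['ee_rot'];p=o['tool_pos']-np.array([0,0,.025])
x=R[:,1];y=-R[:,0]*1
for n,a,z in [("outer",.162,.085),("wall inner",.137,.085),("wall inner",.137,.085)]:
    for s in(-.08,.08):
        q=p+a*x+s*y+[0,0,z]; print(n,q.round(3),((proj("top",q)[0]-[355,195]+.5)*2.8-.5).round(1))
for q in ((.5132,-.5822,.131),(.3666,-.3351,.131)): print("rail",((proj("top",q)[0]-[355,195]+.5)*2.8-.5).round(1))
E
```

```text
outer [ 0.472 -0.532  0.214] [265.1  93.9]
outer [ 0.389 -0.395  0.214] [124.5 200.1]
wall inner [ 0.493 -0.519  0.214] [247.5  70.5]
wall inner [ 0.411 -0.382  0.214] [106.8 175.7]
wall inner [ 0.493 -0.519  0.214] [247.5  70.5]
wall inner [ 0.411 -0.382  0.214] [106.8 175.7]
rail [269.6  60.5]
rail [ 32.5 235.9]
```

Call:
apply_moves:
  moves: "0.007 0 0.1 0 0 0;0.007 0 0.2 0 0 0;0.007 0 0.29 0 0 0;0.007 0 0.29 0 0 0;0.007 0 0.29 0 0 0;0.007 0 0.29 0 0 0"

```text
t: 6.32
tool_pos: [0.5709, -0.3822, 0.0981]
ee_rot: [[0.513, -0.858, 0.001], [-0.858, -0.513, -0.0], [0.001, -0.0, -1.0]]
ft_force: [1.5, 1.2, -3.0]
width: 0.106
grasp_force: 59.4
```

```bash
python3 - <<'E'
from plan import *
plan([((.5702,-.3814,.074),down(210.7))])
t=r.get_image("top")
cv2.imwrite("pics/c7.png",crop(t,365,200,110,100,6))
o=r.observe();R=o['ee_rot'];p=o['tool_pos']-np.array([0,0,.025])
x=R[:,1];y=-R[:,0]
for s in(-.08,.08):
    q=p+.162*x+s*y+[0,0,.085]; print(((proj("top",q)[0]-[365,200]+.5)*6-.5).round(1))
E
```

```text
t 6.32 pos [ 0.5709 -0.3822  0.0981] w 0.106 gf 59.4 ft [ 1.5  1.2 -3. ] q [-0.3   0.29  0.12  0.   -1.4   0.84]
[-0.0053, 0.0008, 0.1203, -0.0001, -0.0001, 0.0005] rows>=0.6
[454.5 188.2]
[166.2 404.4]
```

View pics/c7.png

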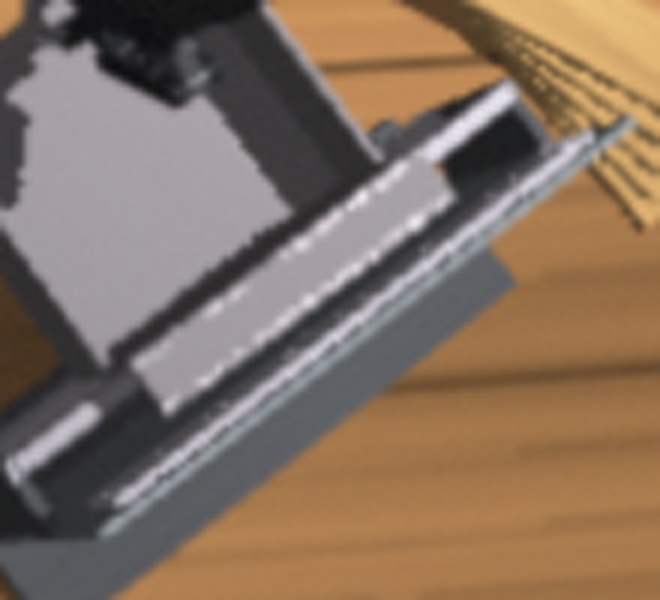

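```bash
python3 - <<'E'
from plan import *
o=r.observe();R=o['ee_rot'];p=o['tool_pos'];x=R[:,1]
k=lambda u,v:((u+.5)/6-.5+365,(v+.5)/6-.5+200)
zl=p[2]+.060
for n,l,z in [("inner",[(135,368),(425,160)],zl),("outer",[(165,412),(455,198)],zl),("rail L",[(10,470),(97,408)],.131),("rail R",[(432,152),(515,90)],.131)]:
    q=ray("top",[k(*a) for a in l],[z]*2); d=(q[1]-q[0])[:2]; print(n,q[:,:2].round(4).tolist(),"x rel grip",((q-p)@x).round(4), "ang",np.degrees(np.arctan2(d[1],d[0])).round(1))
E
```

```text
inner [[0.4068, -0.3852], [0.4859, -0.5228]] x rel grip [0.1424 0.1451] ang -60.1
outer [[0.3878, -0.3959], [0.4688, -0.5337]] x rel grip [0.1641 0.1654] ang -59.6
rail L [[0.3691, -0.3353], [0.3925, -0.3756]] x rel grip [0.1491 0.1497] ang -59.8
rail R [[0.4928, -0.5388], [0.5179, -0.5814]] x rel grip [0.1474 0.1477] ang -59.4
```

Call:
apply_moves:
  moves: "-0.005 -0.022 0 0 0 0;-0.005 -0.022 0 0 0 0;-0.005 -0.022 0 0 0 0;-0.005 -0.022 0.04 0 0 0;-0.005 -0.022 0.07 0 0 0;-0.005 -0.022 0.07 0 0 0;-0.005 -0.022 0.07 0 0 0"

```text
t: 6.95
tool_pos: [0.574, -0.3788, 0.0817]
ee_rot: [[0.514, -0.858, -0.0], [-0.858, -0.514, 0.001], [-0.001, -0.0, -1.0]]
ft_force: [2.1, 1.0, -3.2]
width: 0.109
grasp_force: 59.2
```

Call:
apply_moves:
  moves: "0 0 0.02 0 0 0;0 0 0.03 0 0 0;0 0 0.03 0 0 0;0 0 0.03 0 0 0"

```text
t: 7.28
tool_pos: [0.5742, -0.3792, 0.0768]
ee_rot: [[0.514, -0.858, 0.0], [-0.858, -0.514, -0.0], [0.0, -0.0, -1.0]]
ft_force: [4.1, 2.4, -1.2]
width: 0.101
grasp_force: 59.4
```

Call:
apply_moves:
  moves: "0 0 0.01 0 0 0;0 0 0.02 0 0 0;0 0 0.02 0 0 0;0 0 0.02 0 0 0"

```text
t: 7.62
tool_pos: [0.5748, -0.3793, 0.0744]
ee_rot: [[0.514, -0.858, 0.002], [-0.858, -0.514, -0.001], [0.002, -0.001, -1.0]]
ft_force: [3.9, 4.4, 3.6]
width: 0.107
grasp_force: 60.2
```

Call:
apply_moves:
  moves: "0 0 0 0 0 0;0 0 0 0 0 0;0 0 0 0 0 0;0 0 0 0 0 0;0 0 0 0 0 0;0 0 0 0 0 0;0 0 0 0 0 0;0 0 0 0 0 0"
  grip: -1

```text
t: 8.28
tool_pos: [0.5739, -0.3794, 0.0727]
ee_rot: [[0.513, -0.858, -0.0], [-0.858, -0.513, -0.0], [0.0, 0.0, -1.0]]
ft_force: [-0.1, 0.1, -0.9]
width: 1.003
grasp_force: 0.0
```

```bash
python3 - <<'E'
from plan import *
from fit import *
for f,n,(x0,y0,w,h) in [("t","top",(84,218,62,80)),("s","scene",(355,190,68,72))]:
    im=cv2.imread(f"pics/{f}.png")[y0:y0+h,x0:x0+w].max(2); m=(im<105).astype(np.uint8)
    N,l,st,ce=cv2.connectedComponentsWithStats(m,connectivity=8)
    for i in range(1,N):
        if 3<st[i,4]<150: print(n,st[i,4],(ce[i]+[x0,y0]).round(1),ray(n,ce[i]+[x0,y0],[.016])[0,:2].round(4))
print("boat stern", ray("top",[c1(165,105),c1(118,125),c1(105,0)],[.04]*3).round(3).tolist())
Z=lambda yaw:np.array([-.53*np.cos(np.radians(yaw)),-.53*np.sin(np.radians(yaw)),.848])
D=np.array([.6079,-.2471,.0715]);yw=6.5
T=tilt(yw);print(T.round(2).tolist())
g=D-.038*Z(yw)
plan([((.5748,-.3793,.18),down(210.7)),(D+.08*Z(yw),T),(g,T)])
E
```

```text
top 12 [105.4 228.2] [0.5531 0.3681]
top 17 [125.1 228.8] [0.5485 0.3101]
top 64 [ 92.4 238.9] [0.5238 0.406 ]
top 55 [138.7 239.4] [0.5157 0.2705]
top 10 [103.3 249.8] [0.4909 0.3733]
top 13 [124.2 250.1] [0.4873 0.3125]
top 11 [102.1 264.8] [0.4483 0.3763]
top 14 [122.5 265.5] [0.4438 0.3171]
top 77 [ 88.5 276.2] [0.4178 0.4155]
top 60 [135.9 277.1] [0.4097 0.2788]
top 7 [142.9 281.3] [0.3972 0.2591]
top 13 [100. 287.] [0.3864 0.3818]
top 13 [120.8 287.8] [0.3817 0.322 ]
top 5 [ 90. 293.] [0.3708 0.4106]
top 7 [133. 295.] [0.3605 0.2873]
scene 23 [356.9 192.4] [0.3689 0.2257]
scene 26 [372.1 205.9] [0.4145 0.2815]
scene 8 [386.5 203.1] [0.3852 0.3249]
scene 12 [404.8 208.3] [0.3884 0.3835]
scene 51 [415.7 218.8] [0.4231 0.4194]
scene 11 [383.4 216.1] [0.447  0.3205]
scene 10 [402.1 221.4] [0.4494 0.3786]
scene 39 [365.8 228.7] [0.5182 0.2744]
scene 10 [380.3 225. ] [0.488  0.3151]
scene 10 [400.2 231.1] [0.4918 0.3755]
scene 106 [385.3 248.2] [0.5733 0.3383]
scene 55 [411.6 243.4] [0.5286 0.411 ]
scene 13 [376.5 239.7] [0.5502 0.3101]
scene 12 [397.3 246.4] [0.5546 0.3713]
scene 4 [357.8 260. ] [0.6418 0.2681]
boat stern [[0.626, 0.261, 0.04], [0.609, 0.307, 0.04], [0.734, 0.322, 0.04]]
[[0.11, -0.84, 0.53], [-0.99, -0.1, 0.06], [0.0, -0.53, -0.85]]
t 8.28 pos [ 0.5739 -0.3794  0.0727] w 1.003 gf 0.0 ft [-0.1  0.1 -0.9] q [-0.29  0.31  0.09  0.   -1.36  0.83]
[0.0021, -0.0041, -0.5364, 0.0, -0.0, 0.0005] rows>=2.6
[-0.5708, -0.2864, 0.2033, 0.0875, 0.0188, 0.0655] rows>=5.6
[0.0, -0.0001, 0.59, 0.0, 0.0, 0.0] rows>=2.8
```

Call:
apply_moves:
  moves: "0.002 0 -0.2 0 0 0;0.002 0 -0.4 0 0 0;0.002 0 -0.536 0 0 0;0.002 0 -0.536 0 0 0"

```text
t: 8.62
tool_pos: [0.5761, -0.3815, 0.1893]
ee_rot: [[0.513, -0.858, 0.011], [-0.858, -0.513, -0.007], [0.011, -0.005, -1.0]]
ft_force: [-0.4, -0.7, 1.3]
width: 0.999
grasp_force: 0.0
```

Call:
apply_moves:
  moves: "-0.571 -0.286 0.203 0.087 0.019 0.065;-0.571 -0.286 0.203 0.087 0.019 0.065;-0.571 -0.286 0.203 0.087 0.019 0.065;-0.571 -0.286 0.203 0.087 0.019 0.065;-0.571 -0.286 0.203 0.087 0.019 0.065;-0.571 -0.286 0.203 0.087 0.019 0.065;-0.571 -0.286 0.203 0.087 0.019 0.065;-0.571 -0.286 0.203 0.087 0.019 0.065;-0.571 -0.286 0.203 0.087 0.019 0.065"

```text
t: 9.37
tool_pos: [0.565, -0.2526, 0.1401]
ee_rot: [[0.12, -0.844, 0.523], [-0.993, -0.104, 0.06], [0.004, -0.527, -0.85]]
ft_force: [0.2, -0.1, -0.1]
width: 0.997
grasp_force: 0.0
```

```bash
cat >> plan.py <<'E'
def Z(yaw): return np.array([-.53*np.cos(np.radians(yaw)),-.53*np.sin(np.radians(yaw)),.848])
E
python3 - <<'E'
from plan import *
D=np.array([.6079,-.2471,.0715]);yw=6.5;T=tilt(yw)
plan([(D-.038*Z(yw),T)])
t=r.get_image("top");s=r.get_image("scene")
cv2.imwrite("pics/c8.png",np.hstack([crop(t,290,165,210,150,1.9),crop(s,110,100,210,150,1.9)]))
E
```

```text
t 9.37 pos [ 0.565  -0.2526  0.1401] w 0.997 gf 0.0 ft [ 0.2 -0.1 -0.1] q [-0.2  -0.29 -0.4  -0.2  -0.93  0.4 ]
[-0.0028, -0.0039, 0.5957, 0.0006, -0.0, 0.0012] rows>=2.9
```

View pics/c8.png

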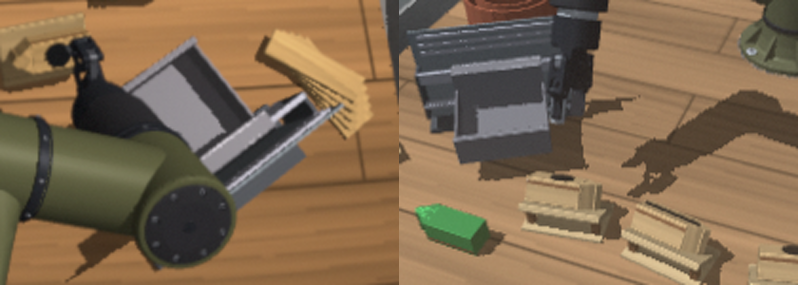

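Call:
apply_moves:
  moves: "-0.003 -0.004 0.2 0 0 0;-0.003 -0.004 0.36 0 0 0.001;-0.003 -0.004 0.5 0 0 0.001;-0.003 -0.004 0.57 0 0 0.001;-0.003 -0.004 0.596 0 0 0.001;-0.003 -0.004 0.596 0 0 0.001;-0.003 -0.004 0.596 0 0 0.001"

```text
t: 10.05
tool_pos: [0.6281, -0.2447, 0.0391]
ee_rot: [[0.114, -0.844, 0.524], [-0.994, -0.097, 0.06], [0.0, -0.527, -0.85]]
ft_force: [0.2, -0.6, 0.8]
width: 0.997
grasp_force: 0.0
```

Call:
apply_moves:
  moves: "0 0 0 0 0 0;0 0 0 0 0 0;0 0 0 0 0 0;0 0 0 0 0 0;0 0 0 0 0 0;0 0 0 0 0 0;0 0 0 0 0 0;0 0 0 0 0 0;0 0 0 0 0 0"
  grip: 1

```text
t: 10.8
tool_pos: [0.6285, -0.2448, 0.0406]
ee_rot: [[0.113, -0.843, 0.526], [-0.994, -0.097, 0.059], [0.001, -0.53, -0.848]]
ft_force: [-2.0, 0.7, 6.5]
width: 0.531
grasp_force: 61.7
```

```bash
python3 - <<'E'
from plan import *
D=np.array([.6079,-.2471,.0715]);yw=6.5;T=tilt(yw)
o=r.observe();p=o['tool_pos']
plan([(p+.06*Z(yw)+[0,0,.05],T),((.56,-.1,.15),down(185)),((.53,.09,.15),down(178)),((.5207,.25,.12),down(175.8)),((.5207,.3393,.06),down(175.8)),((.5207,.3393,.016),down(175.8))])
E
```

```text
t 10.8 pos [ 0.6285 -0.2448  0.0406] w 0.531 gf 61.7 ft [-2.   0.7  6.5] q [-0.16 -0.07 -0.39 -0.22 -0.71  0.4 ]
[0.0005, -0.1324, -0.512, 0.0, -0.0001, 0.0001] rows>=2.5
[-0.7583, 0.0617, -0.0886, -0.0889, 0.0012, 0.0041] rows>=4.5
[-0.9595, 0.0666, 0.0, 0.0, 0.0, 0.0194] rows>=4.6
[-0.7979, 0.0744, 0.15, 0.0, 0.0, 0.0061] rows>=3.9
[-0.4453, 0.0327, 0.3, 0.0, 0.0, 0.0] rows>=2.6
[0.0, 0.0, 0.22, 0.0, 0.0, 0.0] rows>=1.1
```

Call:
apply_moves:
  moves: "0 0 -0.15 0 0 0;0 0 -0.3 0 0 0;0 -0.06 -0.4 0 0 0;0 -0.132 -0.512 0 0 0;0 -0.132 -0.512 0 0 0"

```text
t: 11.22
tool_pos: [0.5979, -0.2493, 0.1467]
ee_rot: [[0.113, -0.84, 0.531], [-0.994, -0.098, 0.057], [0.004, -0.534, -0.846]]
ft_force: [1.1, -0.3, 0.2]
width: 0.531
grasp_force: 68.5
```

Call:
apply_moves:
  moves: "-0.1 0.01 -0.01 -0.012 0 0;-0.22 0.02 -0.025 -0.027 0 0.001;-0.36 0.03 -0.04 -0.044 0 0.002;-0.5 0.04 -0.058 -0.06 0 0.003;-0.64 0.052 -0.075 -0.076 0.001 0.003;-0.758 0.062 -0.089 -0.089 0.001 0.004"

```text
t: 11.72
tool_pos: [0.5587, -0.0979, 0.1482]
ee_rot: [[0.089, -0.996, -0.009], [-0.996, -0.089, -0.001], [-0.0, 0.009, -1.0]]
ft_force: [1.1, -0.6, -1.7]
width: 0.531
grasp_force: 68.1
```

Call:
apply_moves:
  moves: "-0.16 0.011 0 0 0 0.003;-0.33 0.022 0 0 0 0.007;-0.5 0.035 0 0 0 0.01;-0.67 0.046 0 0 0 0.014;-0.82 0.057 0 0 0 0.017;-0.96 0.067 0 0 0 0.019"

```text
t: 12.22
tool_pos: [0.5281, 0.0921, 0.1476]
ee_rot: [[-0.032, -0.999, -0.005], [-0.999, 0.032, 0.001], [-0.001, 0.005, -1.0]]
ft_force: [-0.0, -0.4, -0.9]
width: 0.53
grasp_force: 68.4
```

Call:
apply_moves:
  moves: "-0.16 0.015 0.03 0 0 0.001;-0.33 0.03 0.06 0 0 0.002;-0.48 0.045 0.09 0 0 0.004;-0.62 0.06 0.12 0 0 0.005;-0.73 0.068 0.14 0 0 0.006;-0.798 0.074 0.15 0 0 0.006"

```text
t: 12.72
tool_pos: [0.5181, 0.2522, 0.1167]
ee_rot: [[-0.068, -0.998, -0.006], [-0.998, 0.068, -0.0], [0.001, 0.006, -1.0]]
ft_force: [-0.1, -1.0, -0.7]
width: 0.527
grasp_force: 68.4
```

Call:
apply_moves:
  moves: "-0.12 0.01 0.06 0 0 0;-0.24 0.02 0.15 0 0 0;-0.34 0.025 0.22 0 0 0;-0.41 0.03 0.27 0 0 0;-0.445 0.033 0.3 0 0 0;-0.445 0.033 0.3 0 0 0;-0.445 0.033 0.3 0 0 0;-0.445 0.033 0.3 0 0 0"

```text
t: 13.38
tool_pos: [0.5191, 0.3391, 0.0597]
ee_rot: [[-0.07, -0.998, -0.003], [-0.998, 0.07, 0.001], [-0.001, 0.003, -1.0]]
ft_force: [0.1, -0.6, -0.6]
width: 0.527
grasp_force: 68.4
```

```bash
python3 - <<'E'
from plan import *
plan([((.5207,.3393,.016),down(175.8))])
t=r.get_image("top");s=r.get_image("scene")
cv2.imwrite("pics/t2.png",t);cv2.imwrite("pics/s2.png",s)
cv2.imwrite("pics/c9.png",np.hstack([crop(t,80,205,80,100,5),crop(s,350,170,80,100,5)]))
E
```

```text
t 13.38 pos [0.5191 0.3391 0.0597] w 0.527 gf 68.4 ft [ 0.1 -0.6 -0.6] q [ 0.9   0.14 -0.12 -0.   -1.31 -0.97]
[-0.0014, -0.0086, 0.2182, 0.0005, 0.0002, 0.0006] rows>=1.0
```

View pics/c9.png

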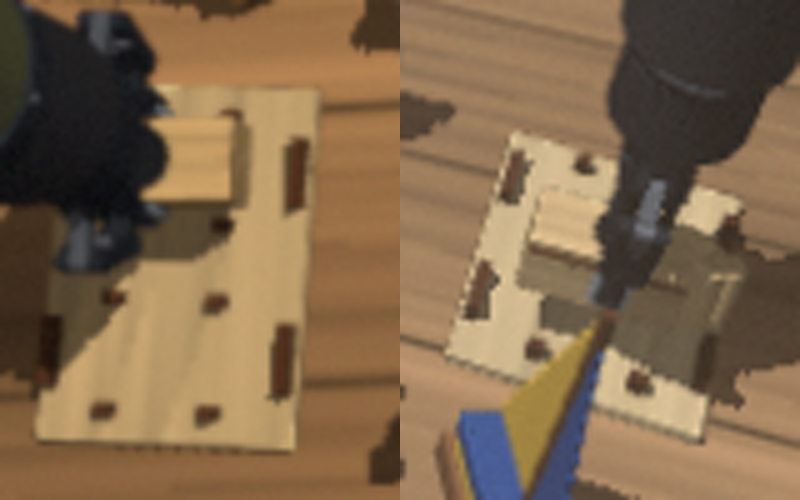

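```bash
python3 - <<'E'
from plan import *
o=r.observe();p=o['tool_pos'];R=o['ee_rot']
k=lambda u,v:((u+.5)/5-.5+80,(v+.5)/5-.5+205)
q=ray("top",[k(233,120),k(231,200)],[.098]*2)
print(((q-p)@np.c_[-R[:,1],-R[:,0]]).round(4).tolist(),'rel hull x,y')
q=ray("top",[k(286,138),k(309,138),k(285,210),k(303,212)],[.02]*4)
print(q.round(4).tolist())
plan([((.5208,.3397,.016),down(175.8))])
E
```

```text
[[0.0197, -0.0556], [-0.0232, -0.0577]] rel hull x,y
[[0.5361, 0.2748, 0.02], [0.5355, 0.2615, 0.02], [0.495, 0.2754, 0.02], [0.4933, 0.2651, 0.02]]
t 13.48 pos [0.5191 0.3392 0.0599] w 0.528 gf 68.4 ft [-0.2 -0.6 -0.4] q [ 0.9   0.14 -0.12 -0.   -1.31 -0.97]
[-0.0027, -0.0087, 0.2192, 0.0004, 0.0003, 0.0005] rows>=1.1
```

```bash
python3 - <<'E'
from plan import *
o=r.observe();p=o['tool_pos'];R=o['ee_rot'];X,Y=-R[:,1],-R[:,0]
for off in(0,.003):
  for n,c in(("scene",(350,170)),("top",(80,205))):
    print(off,n,[((proj(n,p+a*X+(off-.06)*Y+[0,0,z-p[2]])[0]-c+.5)*5-.5).round(0).tolist() for a,z in((-.023,.098),(.023,.098),(.023,.056))])
E
python3 - <<'E'
import cv2,numpy as np
im=cv2.imread("pics/s2.png")[205:222,370:384]
print(im.max(2))
E
```

```text
0 scene [[129.0, 175.0], [115.0, 229.0], [98.0, 277.0]]
0 top [[235.0, 200.0], [242.0, 114.0], [263.0, 126.0]]
0.003 scene [[134.0, 177.0], [120.0, 231.0], [103.0, 279.0]]
0.003 top [[230.0, 200.0], [236.0, 114.0], [258.0, 126.0]]
[[183 106 104 104 109 193 209 211 211 213 215 214 213 214]
 [136 102 103 103 113 209 208 212 212 213 216 215 213 213]
 [126  97 102 102 112 209 212 209 201 203 192 192 213 211]
 [ 94  83  93 103 113 209 209 208 203 216 210 209 219 202]
 [ 82  79  96 108 198 209 208 191 224 216 216 216 219 215]
 [163 103 101 111 209 211 206 166 212 213 212 214 216 217]
 [201 192 193 196 209 212 206 170 203 205 206 207 208 212]
 [208 207 207 209 211 211 195 191 205 203 205 206 207 205]
 [206 206 206 208 211 206 171 220 213 211 211 209 210 211]
 [206 205 207 210 212 204 147 207 205 208 211 212 213 212]
 [208 206 209 211 210 191 163 207 204 202 202 204 206 210]
 [206 207 209 211 208 164 191 220 217 214 211 207 203 205]
 [205 209 211 211 207 154 222 224 217 220 220 218 215 214]
 [205 208 210 211 188 142 144 154 185 214 220 216 220 220]
 [208 208 211 210 189 133 102 116 134 135 142 162 197 221]
 [207 208 212 209 158 136 108  98  99 102 111 119 131 126]
 [207 212 213 208 157 133 133 135 128 117 105  99  98 101]]
```

```bash
python3 - <<'E'
from plan import *
from scipy.optimize import least_squares
o=r.observe();p=o['tool_pos'];R=o['ee_rot'];X,Y=-R[:,1],-R[:,0]
obs=[("scene",-.023,(378,207.5)),("scene",.023,(375.3,218.8)),("top",-.023,(126,244.8)),("top",.023,(126.4,228.8))]
def f(v): return np.concatenate([(proj(n,p+(a+v[0])*X+(v[1]-.06)*Y+[0,0,.042-.004+v[2]])[0]-px) for n,a,px in obs])
s=least_squares(f,[0,0,0]);print(s.x.round(4),s.fun.round(1))
t=cv2.imread("pics/t2.png")[224:250,118:132].max(2);print(t)
E
```

```text
[-0.001   0.008  -0.0109] [-0.7  0.3 -0.8 -0.2 -1.1  0.6 -0.3 -0.4]
[[182 186 188 193 192 190 189 184 180 173 174 185 192 193]
 [182 187 191 193 193 191 187 183 176 171 174 186 192 194]
 [183 188 191 194 191 188 177 161 153 157 171 186 192 192]
 [185 188 191 194 190 176 134 114 103 101 139 186 194 194]
 [189 190 193 193 189 175 168 160 136  97 128 185 194 193]
 [204 206 207 206 206 206 205 198 168 123 134 177 190 193]
 [205 206 206 205 205 206 205 198 165 126 124 142 172 192]
 [199 199 199 200 199 199 199 189 152 124 123 130 164 191]
 [186 186 185 185 185 185 184 177 146 124 121 129 163 190]
 [189 189 189 190 189 190 188 179 147 124 119 131 164 191]
 [198 197 197 198 198 199 198 187 143 122 120 133 164 191]
 [199 199 200 199 199 198 196 184 131 120 121 137 168 191]
 [198 197 197 197 196 191 190 175 125 121 126 137 168 192]
 [191 193 193 193 192 188 187 175 124 123 125 134 168 192]
 [188 189 189 191 190 190 188 178 125 122 121 131 171 194]
 [194 194 194 193 192 194 196 193 126 121 118 138 178 194]
 [200 201 199 199 199 201 201 197 127 118 115 136 179 194]
 [201 201 201 201 200 201 202 196 126 113 116 137 179 193]
 [204 204 203 203 203 202 202 196 129 113 115 137 179 194]
 [202 202 202 200 201 201 201 192 124 114 114 138 181 195]
 [169 169 169 169 170 170 170 164 115 110 115 144 190 196]
 [ 92  93  94  94  94  94  92  92  91 104 116 148 193 195]
 [ 75  75  77  76  76  75  74  82 111 122 134 168 194 196]
 [ 86  86  84  82  79  78  78  99 164 182 190 194 196 196]
 [ 88  87  85  83  70  65  65  88 155 182 195 196 197 195]
 [ 88  86  85  81  58  44  44  49  94 170 195 198 197 195]]
```

```bash
python3 - <<'E'
from plan import *
plan([((.5214,.3325,.03),down(175.8))])
E
```

```text
t 13.48 pos [0.5191 0.3392 0.0599] w 0.528 gf 68.4 ft [-0.2 -0.6 -0.4] q [ 0.9   0.14 -0.12 -0.   -1.31 -0.97]
[0.0329, -0.014, 0.1492, 0.0004, 0.0003, 0.0005] rows>=0.7
```

Call:
apply_moves:
  moves: "0.033 -0.014 0 0 0 0;0.033 -0.014 0 0 0 0;0.033 -0.014 0.05 0 0 0;0.033 -0.014 0.1 0 0 0;0.033 -0.014 0.149 0 0 0;0.033 -0.014 0.149 0 0 0;0.033 -0.014 0.149 0 0 0"

```text
t: 14.07
tool_pos: [0.5201, 0.3323, 0.0271]
ee_rot: [[-0.069, -0.998, -0.006], [-0.998, 0.069, -0.001], [0.002, 0.006, -1.0]]
ft_force: [0.1, -0.3, -1.2]
width: 0.532
grasp_force: 68.3
```

Call:
apply_moves:
  moves: "0 0 0.015 0 0 0;0 0 0.03 0 0 0;0 0 0.03 0 0 0;0 0 0.03 0 0 0"

```text
t: 14.4
tool_pos: [0.5207, 0.333, 0.0227]
ee_rot: [[-0.069, -0.998, -0.004], [-0.998, 0.069, 0.001], [-0.001, 0.004, -1.0]]
ft_force: [0.8, 0.1, -1.0]
width: 0.536
grasp_force: 68.3
```

Call:
apply_moves:
  moves: "0 0 0.01 0 0 0;0 0 0.02 0 0 0;0 0 0.02 0 0 0"

```text
t: 14.65
tool_pos: [0.5209, 0.3332, 0.0193]
ee_rot: [[-0.069, -0.998, -0.003], [-0.998, 0.069, 0.001], [-0.001, 0.003, -1.0]]
ft_force: [-0.3, 0.6, 0.6]
width: 0.53
grasp_force: 68.3
```

Call:
apply_moves:
  moves: "0 0 0.01 0 0 0;0 0 0.01 0 0 0;0 0 0.01 0 0 0"

```text
t: 14.9
tool_pos: [0.5212, 0.3335, 0.0188]
ee_rot: [[-0.069, -0.998, -0.002], [-0.998, 0.069, 0.002], [-0.002, 0.002, -1.0]]
ft_force: [-4.6, 0.4, 7.5]
width: 0.529
grasp_force: 67.1
```

Call:
apply_moves:
  moves: "0 0 0.01 0 0 0;0 0 0.01 0 0 0;0 0 0.01 0 0 0"

```text
t: 15.15
tool_pos: [0.5213, 0.3335, 0.0187]
ee_rot: [[-0.068, -0.998, -0.002], [-0.998, 0.068, 0.002], [-0.002, 0.002, -1.0]]
ft_force: [-8.3, -1.9, 16.8]
width: 0.529
grasp_force: 67.9
```

Call:
apply_moves:
  moves: "0 0 -0.015 0 0 0;0 0 -0.015 0 0 0"

```text
t: 15.32
tool_pos: [0.5212, 0.3335, 0.0188]
ee_rot: [[-0.069, -0.998, -0.002], [-0.998, 0.069, 0.002], [-0.002, 0.003, -1.0]]
ft_force: [-0.5, 0.4, 5.4]
width: 0.528
grasp_force: 67.2
```

Call:
apply_moves:
  moves: "0 0 0 0 0 0;0 0 0 0 0 0;0 0 0 0 0 0;0 0 0 0 0 0;0 0 0 0 0 0;0 0 0 0 0 0"
  grip: -1

```text
t: 15.82
tool_pos: [0.5207, 0.3328, 0.0175]
ee_rot: [[-0.069, -0.998, -0.004], [-0.998, 0.069, 0.0], [-0.0, 0.004, -1.0]]
ft_force: [0.7, -0.0, 0.2]
width: 0.997
grasp_force: 0.0
```

```bash
python3 - <<'E'
from plan import *
plan([((.521,.333,.15),down(175.8)),((.46,.2,.19),down(180))])
E
```

```text
t 15.82 pos [0.5207 0.3328 0.0175] w 0.997 gf 0.0 ft [ 0.7 -0.   0.2] q [ 0.89  0.17 -0.17 -0.   -1.23 -0.96]
[-0.0011, 0.0012, -0.6625, 0.0007, 0.0, 0.0007] rows>=3.2
[0.6856, 0.2555, -0.2, 0.0, 0.0, -0.0117] rows>=3.6
```

Call:
apply_moves:
  moves: "0 0 -0.2 0 0 0;0 0 -0.4 0 0 0;0 0 -0.6 0 0 0;0 0 -0.66 0 0 0;0 0 -0.66 0 0 0"

```text
t: 16.23
tool_pos: [0.5232, 0.3341, 0.1559]
ee_rot: [[-0.069, -0.998, 0.003], [-0.998, 0.069, 0.007], [-0.007, -0.003, -1.0]]
ft_force: [-0.2, 1.5, -0.2]
width: 1.003
grasp_force: 0.0
```

Call:
apply_moves:
  moves: "0.686 0.256 -0.2 0 0 -0.012;0.686 0.256 -0.2 0 0 -0.012;0.686 0.256 -0.2 0 0 -0.012;0.686 0.256 -0.2 0 0 -0.012;0.686 0.256 -0.2 0 0 -0.012;0.686 0.256 -0.2 0 0 -0.012"

```text
t: 16.73
tool_pos: [0.4608, 0.1989, 0.1906]
ee_rot: [[0.005, -1.0, -0.002], [-1.0, -0.005, 0.003], [-0.003, 0.002, -1.0]]
ft_force: [0.3, -0.2, -0.6]
width: 1.001
grasp_force: 0.0
```

```bash
sed -n '1,8p' m1.py > dk.py; cat >> dk.py <<'E'
def blob(n,img,P):
    return dark(img,proj(n,P)[0])
E
python3 - <<'E'
from plan import *
from dk import *
t=r.get_image("top");s=r.get_image("scene");cv2.imwrite("pics/t3.png",t);cv2.imwrite("pics/s3.png",s)
P=np.array([.521,.333,.052])
A=blob("top",t,P);B=blob("scene",s,P);print(A[:2],B[:2],tri(A[0],B[0]))
X=np.array([np.cos(-.073),np.sin(-.073),0]);Y=np.array([-X[1],X[0],0])
c=np.array([.521,.3405,0])
for n,im in(("top",t),("scene",s)):
    print(n,[proj(n,c+a*X+b*Y+[0,0,.052])[0].round(1).tolist() for a,b in((.023,-.06),(-.023,-.06),(0,.06))])
print(t[226:254,96:142].max(2)//10)
E
```

```text
Traceback (most recent call last):
  File "dk.py", line 9
    def blob(n,img,P):
    ^^^
IndentationError: expected an indented block after 'for' statement on line 8
```

```bash
sed -i 8d dk.py; cat > chk.py <<'E'
from plan import *
from dk import *
t=r.get_image("top");s=r.get_image("scene");cv2.imwrite("pics/t3.png",t);cv2.imwrite("pics/s3.png",s)
P=np.array([.521,.333,.052])
A=blob("top",t,P);B=blob("scene",s,P);print(A[:2],B[:2],tri(A[0],B[0]))
X=np.array([np.cos(-.073),np.sin(-.073),0]);Y=np.array([-X[1],X[0],0])
c=np.array([.521,.3405,0])
for n,im in(("top",t),("scene",s)):
    print(n,[proj(n,c+a*X+b*Y+[0,0,.052])[0].round(1).tolist() for a,b in((.023,-.06),(-.023,-.06),(0,.06))])
np.set_printoptions(linewidth=250)
print(t[226:254,92:142].max(2)//10)
E
python3 chk.py
```

```text
(array([122.3556338 , 236.58274648]), np.int32(568)) (array([389.47311828, 226.04301075]), np.int32(93)) (array([0.5203, 0.322 , 0.0483]), array([-4.9,  0.6, -5.2,  0.3]))
top [[132.2, 229.4], [131.0, 245.9], [89.7, 236.6]]
scene [[369.2, 226.4], [372.2, 215.7], [411.8, 233.9]]
[[5 5 5 ... 3 3 3]
 [5 5 5 ... 3 3 3]
 [5 5 5 ... 3 3 3]
 ...
 [8 9 9 ... 2 2 2]
 [9 9 8 ... 2 2 2]
 [8 8 7 ... 2 2 2]]
```

```bash
python3 - <<'E'
from plan import *
D=np.array([.6259,.1415,.0715]);yw=13.3;T=tilt(yw)
s=cv2.imread("pics/s3.png")
print(ray("scene",[[389.5,226]],[.052]))
plan([(D+.08*Z(yw),T),(D-.041*Z(yw),T)])
E
```

```text
[[0.51719678 0.33583402 0.052     ]]
t 16.83 pos [0.4607 0.1998 0.1891] w 0.998 gf 0.0 ft [-0.2 -0.3 -0.5] q [ 0.81 -0.22 -0.23 -0.   -1.56 -0.8 ]
[0.3441, -0.6186, 0.2457, 0.0892, -0.0099, -0.0351] rows>=4.8
[-0.0, -0.0001, 0.605, 0.0, 0.0, 0.0] rows>=2.9
```

Call:
apply_moves:
  moves: "0.344 -0.619 0.246 0.089 -0.01 -0.035;0.344 -0.619 0.246 0.089 -0.01 -0.035;0.344 -0.619 0.246 0.089 -0.01 -0.035;0.344 -0.619 0.246 0.089 -0.01 -0.035;0.344 -0.619 0.246 0.089 -0.01 -0.035;0.344 -0.619 0.246 0.089 -0.01 -0.035;0.344 -0.619 0.246 0.089 -0.01 -0.035;0.344 -0.619 0.246 0.089 -0.01 -0.035"

```text
t: 17.5
tool_pos: [0.5856, 0.1326, 0.1415]
ee_rot: [[0.23, -0.825, 0.515], [-0.973, -0.195, 0.123], [-0.001, -0.53, -0.848]]
ft_force: [0.3, -0.1, 1.0]
width: 0.999
grasp_force: 0.0
```

```bash
python3 - <<'E'
from plan import *
D=np.array([.6259,.1415,.0715]);yw=13.3;T=tilt(yw)
plan([(D-.041*Z(yw),T)])
E
```

```text
t 17.5 pos [0.5856 0.1326 0.1415] w 0.999 gf 0.0 ft [ 0.3 -0.1  1. ] q [ 0.68 -0.46 -0.71  0.31 -0.83 -0.6 ]
[0.0039, 0.0105, 0.6114, 0.0, 0.0002, -0.0001] rows>=2.9
```

Call:
apply_moves:
  moves: "0.004 0.01 0.2 0 0 0;0.004 0.01 0.36 0 0 0;0.004 0.01 0.5 0 0 0;0.004 0.01 0.58 0 0 0;0.004 0.01 0.611 0 0 0;0.004 0.01 0.611 0 0 0;0.004 0.01 0.611 0 0 0"

```text
t: 18.08
tool_pos: [0.6475, 0.1464, 0.0371]
ee_rot: [[0.23, -0.825, 0.516], [-0.973, -0.194, 0.123], [-0.001, -0.531, -0.848]]
ft_force: [0.3, -0.2, 0.7]
width: 0.999
grasp_force: 0.0
```

Call:
apply_moves:
  moves: "0 0 0 0 0 0;0 0 0 0 0 0;0 0 0 0 0 0;0 0 0 0 0 0;0 0 0 0 0 0;0 0 0 0 0 0;0 0 0 0 0 0;0 0 0 0 0 0;0 0 0 0 0 0"
  grip: 1

```text
t: 18.83
tool_pos: [0.6476, 0.1463, 0.0385]
ee_rot: [[0.231, -0.823, 0.519], [-0.973, -0.194, 0.125], [-0.002, -0.533, -0.846]]
ft_force: [0.2, 0.2, 4.7]
width: 0.529
grasp_force: 62.9
```

```bash
python3 - <<'E'
from plan import *
yw=13.3;T=tilt(yw)
p=r.observe()['tool_pos']
plan([(p+.06*Z(yw)+[0,0,.05],T),((.47,.2,.15),down(182)),((.4163,.28,.12),down(175.8)),((.4163,.343,.06),down(175.8))])
E
```

```text
t 18.83 pos [0.6476 0.1463 0.0385] w 0.529 gf 62.9 ft [0.2 0.2 4.7] q [ 0.61 -0.18 -0.71  0.38 -0.54 -0.66]
[-0.0012, -0.1346, -0.5115, -0.0007, 0.0004, -0.0001] rows>=2.5
[-0.4656, 0.5175, -0.386, -0.0886, 0.0088, 0.0306] rows>=4.7
[-0.4091, 0.2544, 0.15, 0.0, 0.0, 0.0172] rows>=2.4
[-0.3142, 0.0231, 0.3, 0.0, 0.0, 0.0] rows>=2.1
```

```bash
python3 - <<'E'
from plan import *
yw=13.3;T=tilt(yw)
print(ray("top",[[85+270/3,165+365/3]],[.055]))
p=r.observe()['tool_pos']
plan([(p+.06*Z(yw)+[0,0,.05],T),((.5,.25,.16),down(180)),((.4163,.343,.11),down(175.8)),((.4163,.343,.06),down(175.8))])
E
```

```text
[[0.37720719 0.16163455 0.055     ]]
t 18.83 pos [0.6476 0.1463 0.0385] w 0.529 gf 62.9 ft [0.2 0.2 4.7] q [ 0.61 -0.18 -0.71  0.38 -0.54 -0.66]
[-0.0012, -0.1346, -0.5115, -0.0007, 0.0004, -0.0001] rows>=2.5
[-0.6744, 0.3184, -0.3206, -0.0885, 0.0103, 0.036] rows>=4.8
[-0.465, 0.4185, 0.25, 0.0, 0.0, 0.0117] rows>=3.2
[0.0, 0.0, 0.25, 0.0, 0.0, 0.0] rows>=1.2
```

Call:
apply_moves:
  moves: "0 0 -0.15 0 0 0;0 0 -0.3 0 0 0;0 -0.06 -0.4 0 0 0;0 -0.135 -0.512 0 0 0;0 -0.135 -0.512 0 0 0"

```text
t: 19.25
tool_pos: [0.6178, 0.1393, 0.1446]
ee_rot: [[0.231, -0.821, 0.522], [-0.973, -0.193, 0.127], [-0.003, -0.538, -0.843]]
ft_force: [0.2, 1.0, 0.7]
width: 0.53
grasp_force: 72.7
```

Call:
apply_moves:
  moves: "-0.09 0.04 -0.043 -0.012 0.001 0.005;-0.2 0.09 -0.09 -0.026 0.003 0.01;-0.32 0.15 -0.15 -0.042 0.005 0.017;-0.44 0.21 -0.21 -0.058 0.007 0.024;-0.56 0.27 -0.27 -0.074 0.009 0.03;-0.674 0.318 -0.321 -0.088 0.01 0.036;-0.674 0.318 -0.321 -0.088 0.01 0.036"

```text
t: 19.83
tool_pos: [0.4984, 0.2523, 0.1578]
ee_rot: [[0.001, -1.0, -0.003], [-1.0, -0.001, 0.004], [-0.004, 0.003, -1.0]]
ft_force: [-0.2, 0.2, -0.9]
width: 0.535
grasp_force: 72.6
```

Call:
apply_moves:
  moves: "-0.1 0.09 0.03 0 0 0.003;-0.23 0.2 0.08 0 0 0.006;-0.34 0.31 0.15 0 0 0.009;-0.42 0.38 0.25 0 0 0.011;-0.465 0.418 0.38 0 0 0.012;-0.465 0.418 0.48 0 0 0.012;-0.465 0.418 0.5 0 0 0.012;-0.465 0.418 0.5 0 0 0.012;-0.465 0.418 0.5 0 0 0.012"

```text
t: 20.58
tool_pos: [0.4166, 0.3421, 0.0588]
ee_rot: [[-0.075, -0.997, 0.004], [-0.997, 0.075, 0.004], [-0.004, -0.003, -1.0]]
ft_force: [-0.3, 0.0, -0.5]
width: 0.53
grasp_force: 72.5
```

```bash
python3 - <<'E'
from plan import *
np.set_printoptions(linewidth=250,threshold=100000)
plan([((.4163,.343,.06),down(175.8))])
t=r.get_image("top");s=r.get_image("scene");cv2.imwrite("pics/t4.png",t);cv2.imwrite("pics/s4.png",s)
o=r.observe();p=o['tool_pos'];R=o['ee_rot'];X,Y=-R[:,1],-R[:,0]
for n,im in(("top",t),("scene",s)):
    q=[proj(n,p+a*X-.06*Y+[0,0,.035])[0] for a in(-.023,.023)]
    x0,y0=np.min(q,0).astype(int)-[9,7]; x1,y1=np.max(q,0).astype(int)+[10,12]
    print(n,np.round(q,1).tolist(),"origin",x0,y0); print(im[y0:y1,x0:x1].max(2)//10)
E
```

```text
t 20.58 pos [0.4166 0.3421 0.0588] w 0.53 gf 72.5 ft [-0.3  0.  -0.5] q [ 1.06 -0.08 -0.35  0.   -1.3  -1.14]
[-0.0046, 0.002, -0.0062, -0.0005, 0.0006, -0.0003] rows>=0.0
top [[125.7, 283.8], [126.9, 266.1]] origin 116 259
[[18 18 18 18 17 17 17 18 18 18 19 19 19 19 19 19 19 19 19 19]
 [18 18 18 18 17 17 17 18 18 18 19 19 19 19 19 19 19 19 19 19]
 [18 18 18 18 17 17 17 18 18 19 19 19 19 19 19 19 19 19 19 19]
 [18 18 18 18 17 17 17 18 18 18 19 19 19 19 19 19 19 19 19 19]
 [18 18 18 17 17 15 14 15 15 17 19 19 19 19 19 19 19 19 19 19]
 [18 18 18 17 16 12 10 10  9 13 18 19 19 19 19 19 19 19 19 19]
 [18 18 17 17 14 10  8  8  7 10 18 19 19 19 19 19 19 19 19 18]
 [16 17 16 15 12 10  9  9  9 11 18 19 19 19 19 19 19 19 19 18]
 [18 18 18 18 17 16 16 16 16 14 15 16 17 18 19 19 19 19 19 18]
 [20 20 20 20 19 19 20 20 20 14 13 13 13 17 19 19 19 19 19 18]
 [20 20 20 20 20 20 20 20 19 14 12 12 12 17 19 19 19 19 18 16]
 [19 19 19 19 19 19 19 19 18 13 12 11 12 17 19 19 19 19 17 12]
 [18 18 18 18 18 18 18 18 16 13 12 11 12 17 19 19 19 19 17 10]
 [18 18 18 18 18 18 18 18 16 13 12 12 13 18 19 19 19 19 1
[... 2595 characters left out ...]
15 15 15 15 14 17 19 20 21 21 21 21 21]
 [15 15 15 14 14 14 14 14 14 14 15 14 13 12 14 15 16 17 20 22 21]
 [16 15 15 15 15 15 15 14 14 14 14 14 12 11 11 11 11 13 15 16 17]
 [15 15 15 15 17 19 16 13 15 15 15 14 13 13 12 12 10 10 11 11 13]
 [15 15 15 15 21 20 19 18 17 17 16 14 13 13 13 13 13 13 11 10 11]
 [14 14 14 13 21 20 19 19 19 19 18 15 13 13 13 13 13 13 13 13 12]
 [14 14 14 15 18 18 18 20 20 20 16 14 14 14 14 13 13 13 13 13 13]
 [15 15 14 17 14 12 13 19 20 20 16 13 14 14 14 14 14 13 13 13 13]
 [15 15 13 16 11 10 12 19 20 18 15 13 13 14 14 14 14 14 14 13 13]
 [15 15 15 17 10 10 11 13 14 19 14 14 13 13 13 14 14 14 14 13 14]
 [15 15 17 13 10 10 10 11 19 20 19 19 16 13 14 13 13 13 14 14 14]]
```

```bash
python3 - <<'E'
from plan import *
from scipy.optimize import least_squares
o=r.observe();p=o['tool_pos'];R=o['ee_rot'];X,Y=-R[:,1],-R[:,0]
obs=[("scene",-.023,(382.5,184)),("scene",.023,(380.3,193)),("top",-.023,(123.7,283.3)),("top",.023,(124.6,266.9))]
def f(v): return np.concatenate([(proj(n,p+(a+v[0])*X+(v[1]-.06)*Y+[0,0,.038+v[2]])[0]-px) for n,a,px in obs])
s=least_squares(f,[0,0,0]);print(s.x.round(4),s.fun.round(1))
for n,yy in(("top",None),): 
    q=ray("top",[(134.3,272),(134,280)],[.02]*2);print("end block inner?",q.round(4))
E
```

```text
[-0.0008  0.0069 -0.0027] [-0.4 -0.1 -0.8  0.2 -0.7  0.7 -0.3 -0.5]
end block inner? [[0.4238 0.2822 0.02  ]
 [0.4017 0.2831 0.02  ]]
```

Call:
apply_moves:
  moves: "0.007 0 0.05 0 0 0;0.007 0 0.1 0 0 0;0.007 0 0.15 0 0 0;0.007 0 0.17 0 0 0;0.007 0 0.17 0 0 0;0.007 0 0.17 0 0 0"

```text
t: 21.18
tool_pos: [0.4158, 0.3407, 0.0232]
ee_rot: [[-0.075, -0.997, 0.002], [-0.997, 0.075, 0.002], [-0.002, -0.002, -1.0]]
ft_force: [0.4, 0.3, -0.6]
width: 0.529
grasp_force: 72.5
```

Call:
apply_moves:
  moves: "0 0 0.01 0 0 0;0 0 0.02 0 0 0;0 0 0.02 0 0 0;0 0 0.02 0 0 0"

```text
t: 21.52
tool_pos: [0.4159, 0.341, 0.0197]
ee_rot: [[-0.075, -0.997, 0.002], [-0.997, 0.075, 0.003], [-0.004, -0.002, -1.0]]
ft_force: [-0.8, -0.0, -2.1]
width: 0.529
grasp_force: 72.5
```

Call:
apply_moves:
  moves: "0 0 0.01 0 0 0;0 0 0.01 0 0 0;0 0 0.01 0 0 0"

```text
t: 21.77
tool_pos: [0.4158, 0.3409, 0.0176]
ee_rot: [[-0.075, -0.997, 0.002], [-0.997, 0.075, 0.003], [-0.003, -0.002, -1.0]]
ft_force: [-0.1, -0.2, -0.7]
width: 0.526
grasp_force: 72.5
```

Call:
apply_moves:
  moves: "0 0 0.01 0 0 0;0 0 0.01 0 0 0;0 0 0.01 0 0 0"

```text
t: 22.02
tool_pos: [0.4162, 0.3412, 0.0167]
ee_rot: [[-0.075, -0.997, 0.003], [-0.997, 0.075, 0.004], [-0.004, -0.003, -1.0]]
ft_force: [-1.5, -0.3, 5.0]
width: 0.53
grasp_force: 72.9
```

Call:
apply_moves:
  moves: "0 0 0.01 0 0 0;0 0 0.01 0 0 0;0 0 0.01 0 0 0"

```text
t: 22.27
tool_pos: [0.4165, 0.3413, 0.0166]
ee_rot: [[-0.074, -0.997, 0.004], [-0.997, 0.074, 0.004], [-0.004, -0.004, -1.0]]
ft_force: [-7.2, -5.3, 15.5]
width: 0.533
grasp_force: 73.4
```

Call:
apply_moves:
  moves: "0 0 -0.013 0 0 0;0 0 -0.013 0 0 0"

```text
t: 22.43
tool_pos: [0.4161, 0.3414, 0.0168]
ee_rot: [[-0.075, -0.997, 0.003], [-0.997, 0.075, 0.004], [-0.005, -0.002, -1.0]]
ft_force: [0.7, 0.3, -1.2]
width: 0.529
grasp_force: 72.3
```

Call:
apply_moves:
  moves: "0 0 0 0 0 0;0 0 0 0 0 0;0 0 0 0 0 0;0 0 0 0 0 0;0 0 0 0 0 0;0 0 0 0 0 0"
  grip: -1

```text
t: 22.93
tool_pos: [0.4159, 0.341, 0.0161]
ee_rot: [[-0.075, -0.997, 0.002], [-0.997, 0.075, 0.003], [-0.003, -0.002, -1.0]]
ft_force: [0.2, -0.5, -0.3]
width: 1.002
grasp_force: 0.0
```

Call:
apply_moves:
  moves: "0 0 -0.2 0 0 0;0 0 -0.4 0 0 0;0 0 -0.6 0 0 0;0 0 -0.75 0 0 0;0 0 -0.75 0 0 0;0 0 -0.75 0 0 0"

```text
t: 23.43
tool_pos: [0.4162, 0.3414, 0.1686]
ee_rot: [[-0.075, -0.997, 0.004], [-0.997, 0.075, 0.007], [-0.007, -0.004, -1.0]]
ft_force: [-0.1, 0.1, -0.9]
width: 0.999
grasp_force: 0.0
```

```bash
python3 - <<'E'
from plan import *
yw=-9.87;D=np.array([.619,-.0484,.0702]);T=tilt(yw)
plan([((.50,.16,.18),down(175)),(D+.08*Z(yw),T),(D-.041*Z(yw),T)])
E
```

```text
t 23.43 pos [0.4162 0.3414 0.1686] w 0.999 gf 0.0 ft [-0.1  0.1 -0.9] q [ 1.06 -0.13 -0.19  0.   -1.5  -1.14]
[0.8724, -0.4864, -0.0615, -0.0006, 0.0012, 0.0019] rows>=4.8
[0.9682, -0.4723, 0.2098, 0.0888, 0.0038, 0.0132] rows>=5.3
[0.0, -0.0001, 0.605, 0.0, 0.0, 0.0] rows>=2.9
```

Call:
apply_moves:
  moves: "0.872 -0.486 -0.062 0 0.001 0.002;0.872 -0.486 -0.062 0 0.001 0.002;0.872 -0.486 -0.062 0 0.001 0.002;0.872 -0.486 -0.062 0 0.001 0.002;0.872 -0.486 -0.062 0 0.001 0.002;0.872 -0.486 -0.062 0 0.001 0.002"

```text
t: 23.93
tool_pos: [0.5005, 0.1546, 0.1772]
ee_rot: [[-0.092, -0.996, 0.0], [-0.996, 0.092, -0.005], [0.005, -0.001, -1.0]]
ft_force: [-0.7, 0.9, -0.5]
width: 1.001
grasp_force: 0.0
```

Call:
apply_moves:
  moves: "0.968 -0.472 0.21 0.089 0.004 0.013;0.968 -0.472 0.21 0.089 0.004 0.013;0.968 -0.472 0.21 0.089 0.004 0.013;0.968 -0.472 0.21 0.089 0.004 0.013;0.968 -0.472 0.21 0.089 0.004 0.013;0.968 -0.472 0.21 0.089 0.004 0.013;0.968 -0.472 0.21 0.089 0.004 0.013;0.968 -0.472 0.21 0.089 0.004 0.013;0.968 -0.472 0.21 0.089 0.004 0.013"

```text
t: 24.68
tool_pos: [0.5766, -0.0414, 0.1369]
ee_rot: [[-0.171, -0.834, 0.524], [-0.985, 0.142, -0.094], [0.004, -0.532, -0.847]]
ft_force: [0.0, 0.6, 1.3]
width: 0.999
grasp_force: 0.0
```

```bash
cat > nest.py <<'E'
from plan import *
from dk import *
t=r.get_image("top");s=r.get_image("scene");cv2.imwrite("pics/t5.png",t);cv2.imwrite("pics/s5.png",s)
for P in((.521,.333,.052),(.416,.3415,.052)):
    A=blob("top",t,np.array(P));B=blob("scene",s,np.array(P));print(A[0].round(1),A[1],B[0].round(1),B[1],*tri(A[0],B[0]))
E
python3 - <<'E'
from nest import *
yw=-9.87;D=np.array([.619,-.0484,.0702]);T=tilt(yw)
plan([(D-.041*Z(yw),T)])
np.set_printoptions(linewidth=250,threshold=100000)
print(t[226:252,86:142].max(2)//10)
E
```

```text
[113.4 237.2] 115 [389.5 226.1] 92 [0.52   0.3336 0.0535] [-0.6  0.1 -0.7  0. ]
[110.2 275.6] 121 [394.8 202.5] 77 [0.4147 0.3416 0.0532] [-0.6  0.1 -0.6  0. ]
t 24.78 pos [ 0.5769 -0.0408  0.1374] w 0.999 gf 0.0 ft [-0.8 -0.2  0.2] q [ 0.45 -0.53 -0.79  0.42 -0.88 -0.82]
[-0.0004, -0.0016, 0.6032, -0.0005, -0.0004, 0.0005] rows>=2.9
[[16 16 16 16 16 16 16 20 21 20 20 19 20 20 21 20 20 18 14 12 13 15 18 19 20 20 20 20 19 19 18 18 19 19 20 20 20 19 18 16 16 16 17 19 20 20 20 20 20 20 20 20 20 19 20 20]
 [16 16 16 16 16 15 16 20 20 20 20 20 20 20 20 20 20 17 11  9  8  9 14 18 20 20 21 20 19 19 18 18 19 19 20 20 19 18 13 10 10 10 14 19 20 20 20 20 20 20 20 20 20 20 20 20]
 [14 14 14 14 13 13 13 19 20 20 19 20 20 20 20 20 17 11  9  9  8  8 15 19 19 20 20 20 19 19 18 18 19 19 20 20 18 12 10  9  9  8 13 19 20 19 20 20 20 20 20 20 20 20 20 20]
 [11 11 11 11 11 10 11 19 20 20 19 20 20 21 20 19 16 12 11 11 10 11 15 17 17 17 18 17 18 18 18 18 19 19 19 19 18 13 13 13 12 12 13 17 17 17 18 18 19 20 20 20 20 20 20 19]
 [12 12 12 12 13 12 12 17 18 19 19 20 20 21 20 19 20 19 20 20 20 20 20 20 20 19 
[... 2982 characters left out ...]
11 12 16 18 18]
 [16 15 15 13 13 17 19 15 10  9  9  9  9  9  9  8  5  5  5  5  7  9  9  9  9  9  8  8  8  9  9  9  9  8  8  8  7  6  6  6  7  8  9  9  9 10 11 15 19 19 17 16 19 19 19 18]
 [15 15 15 15 15 18 19 17 12 10  9  9  9  9  9  7  5  4  4  4  6  9  9  9  9  9  9  8  8  9  9  9  9  9  8  8  7  5  4  5  5  8  9  9 11 13 16 19 20 20 19 19 20 20 19 17]
 [15 15 15 15 15 18 19 19 17 15 12  9  9  9 10  8  7  6  6  6  7  9 10  9  9  9  9  9  9  9  9  9  9  9  9  9  8  5  5  7  6  9 10 11 15 19 20 20 20 20 20 20 20 20 19 17]
 [15 15 15 15 15 18 20 19 19 19 17 12 10 11 15 11 10 10 10  9  9 12 15 13 10 12 14 12 10 13 14 14 12 13 13 13  9  8  7  8  9 13 14 16 19 20 20 20 20 20 20 20 20 20 19 16]]
```

Call:
apply_moves:
  moves: "0 -0.002 0.2 0 0 0;0 -0.002 0.36 0 0 0;0 -0.002 0.5 0 0 0;0 -0.002 0.575 0 0 0;0 -0.002 0.603 0 0 0;0 -0.002 0.603 0 0 0;0 -0.002 0.603 0 0 0"

```text
t: 25.37
tool_pos: [0.6404, -0.0528, 0.0359]
ee_rot: [[-0.17, -0.834, 0.525], [-0.985, 0.142, -0.095], [0.004, -0.533, -0.846]]
ft_force: [-0.2, -0.1, -0.0]
width: 1.005
grasp_force: 0.0
```

Call:
apply_moves:
  moves: "0 0 0 0 0 0;0 0 0 0 0 0;0 0 0 0 0 0;0 0 0 0 0 0;0 0 0 0 0 0;0 0 0 0 0 0;0 0 0 0 0 0;0 0 0 0 0 0;0 0 0 0 0 0"
  grip: 1

```text
t: 26.12
tool_pos: [0.6414, -0.0528, 0.0379]
ee_rot: [[-0.17, -0.832, 0.528], [-0.985, 0.142, -0.094], [0.003, -0.536, -0.844]]
ft_force: [-1.7, 1.1, 7.0]
width: 0.527
grasp_force: 63.2
```

Call:
apply_moves:
  moves: "0 0 -0.15 0 0 0;0 0 -0.3 0 0 0;0 -0.06 -0.42 0 0 0;0 -0.18 -0.6 0 0 0;0 -0.18 -0.6 0 0 0;0 -0.18 -0.6 0 0 0"

```text
t: 26.62
tool_pos: [0.6083, -0.0465, 0.16]
ee_rot: [[-0.171, -0.831, 0.529], [-0.985, 0.144, -0.093], [0.001, -0.537, -0.844]]
ft_force: [-0.8, -0.6, -2.7]
width: 0.53
grasp_force: 73.6
```

```bash
python3 - <<'E'
from plan import *
plan([((.58,-.2,.17),down(188)),((.54,-.36,.17),down(206)),((.512,-.416,.16),down(210.7)),((.512,-.416,.09),down(210.7))])
E
```

```text
t 26.62 pos [ 0.6083 -0.0465  0.16  ] w 0.53 gf 73.6 ft [-0.8 -0.6 -2.7] q [ 0.41 -0.43 -0.69  0.4  -0.87 -0.77]
[0.7804, -0.0194, -0.046, -0.0895, -0.0142, -0.0482] rows>=5.2
[0.7644, 0.3094, 0.0, 0.0, 0.0, -0.05] rows>=4.0
[0.1903, 0.2486, 0.05, 0.0, 0.0, -0.0131] rows>=1.5
[0.0, 0.0, 0.35, 0.0, 0.0, 0.0] rows>=1.7
```

Call:
apply_moves:
  moves: "0.09 0 -0.006 -0.011 -0.002 -0.006;0.22 -0.005 -0.013 -0.026 -0.004 -0.014;0.36 -0.009 -0.02 -0.041 -0.006 -0.022;0.5 -0.012 -0.03 -0.057 -0.009 -0.031;0.64 -0.016 -0.038 -0.073 -0.011 -0.039;0.78 -0.019 -0.046 -0.089 -0.014 -0.048;0.78 -0.019 -0.046 -0.089 -0.014 -0.048"

```text
t: 27.2
tool_pos: [0.5786, -0.2045, 0.16]
ee_rot: [[0.136, -0.991, -0.018], [-0.991, -0.136, -0.002], [0.0, 0.018, -1.0]]
ft_force: [-0.3, 2.1, -5.1]
width: 0.531
grasp_force: 73.3
```

Call:
apply_moves:
  moves: "0.12 0.05 0 0 0 -0.008;0.26 0.1 0 0 0 -0.017;0.4 0.16 0 0 0 -0.026;0.53 0.21 0 0 0 -0.035;0.65 0.26 0 0 0 -0.042;0.764 0.309 0 0 0 -0.05;0.764 0.309 0 0 0 -0.05"

```text
t: 27.78
tool_pos: [0.5364, -0.3636, 0.1647]
ee_rot: [[0.435, -0.9, -0.006], [-0.9, -0.435, -0.003], [-0.0, 0.007, -1.0]]
ft_force: [0.8, 1.6, -2.3]
width: 0.531
grasp_force: 73.4
```

Call:
apply_moves:
  moves: "0.08 0.1 0.02 0 0 -0.005;0.15 0.2 0.04 0 0 -0.01;0.19 0.249 0.05 0 0 -0.013;0.19 0.249 0.05 0 0 -0.013;0.19 0.249 0.05 0 0 -0.013"

```text
t: 28.2
tool_pos: [0.5097, -0.4163, 0.1554]
ee_rot: [[0.507, -0.862, -0.005], [-0.862, -0.507, -0.002], [-0.001, 0.005, -1.0]]
ft_force: [0.8, -0.1, -0.9]
width: 0.528
grasp_force: 73.3
```

```bash
python3 - <<'E'
from plan import *
plan([((.512,-.416,.09),down(210.7))])
t=r.get_image("top");s=r.get_image("scene");cv2.imwrite("pics/t6.png",t);cv2.imwrite("pics/s6.png",s)
# bin front-wall outer top edge & floor prediction
g=np.array([.5748,-.3793,.094]);x=np.array([-.8599,-.5105,0]);y=np.array([.5105,-.8599,0])
for a in(0,.004):
    print(a,[proj("scene",g+(a-.005)*x+b*y+[0,0,.016])[0].round(1).tolist() for b in(-.08,.08)])
E
```

```text
t 28.2 pos [ 0.5097 -0.4163  0.1554] w 0.528 gf 73.3 ft [ 0.8 -0.1 -0.9] q [-0.38  0.2   0.12  0.   -1.49  0.91]
[0.0049, -0.0121, 0.3272, 0.0008, 0.0001, -0.0007] rows>=1.6
0 [[186.8, 165.4], [135.8, 171.4]]
0.004 [[186.7, 164.6], [135.9, 170.5]]
```

Call:
apply_moves:
  moves: "0.005 -0.012 0.08 0 0 0;0.005 -0.012 0.18 0 0 0;0.005 -0.012 0.27 0 0 0;0.005 -0.012 0.35 0 0 0;0.005 -0.012 0.4 0 0 0;0.005 -0.012 0.42 0 0 0;0.005 -0.012 0.42 0 0 0;0.005 -0.012 0.42 0 0 0"

```text
t: 28.97
tool_pos: [0.5133, -0.4164, 0.0742]
ee_rot: [[0.509, -0.861, -0.002], [-0.861, -0.509, -0.004], [0.003, 0.004, -1.0]]
ft_force: [0.3, -0.7, -0.6]
width: 0.53
grasp_force: 73.3
```

Call:
apply_moves:
  moves: "0 0 0.01 0 0 0;0 0 0.02 0 0 0;0 0 0.02 0 0 0;0 0 0.02 0 0 0"

```text
t: 29.3
tool_pos: [0.5128, -0.4164, 0.0695]
ee_rot: [[0.509, -0.861, -0.002], [-0.861, -0.509, -0.003], [0.002, 0.004, -1.0]]
ft_force: [-0.4, -0.2, -1.5]
width: 0.53
grasp_force: 73.3
```

Call:
apply_moves:
  moves: "0 0 0.01 0 0 0;0 0 0.02 0 0 0;0 0 0.02 0 0 0;0 0 0.02 0 0 0"

```text
t: 29.63
tool_pos: [0.5126, -0.4163, 0.0649]
ee_rot: [[0.509, -0.861, -0.003], [-0.861, -0.509, -0.003], [0.001, 0.004, -1.0]]
ft_force: [0.0, 0.2, -0.9]
width: 0.531
grasp_force: 73.3
```

Call:
apply_moves:
  moves: "0 0 0.01 0 0 0;0 0 0.01 0 0 0;0 0 0.01 0 0 0"

```text
t: 29.88
tool_pos: [0.5126, -0.4163, 0.063]
ee_rot: [[0.509, -0.861, -0.003], [-0.861, -0.509, -0.003], [0.001, 0.004, -1.0]]
ft_force: [-0.1, -0.4, -1.0]
width: 0.53
grasp_force: 73.3
```

Call:
apply_moves:
  moves: "0 0 0.01 0 0 0;0 0 0.01 0 0 0;0 0 0.01 0 0 0"

```text
t: 30.13
tool_pos: [0.5127, -0.4163, 0.061]
ee_rot: [[0.509, -0.861, -0.003], [-0.861, -0.509, -0.003], [0.001, 0.004, -1.0]]
ft_force: [-0.1, 0.0, -2.2]
width: 0.53
grasp_force: 73.3
```

Call:
apply_moves:
  moves: "0 0 0.007 0 0 0;0 0 0.007 0 0 0;0 0 0.007 0 0 0"

```text
t: 30.38
tool_pos: [0.5128, -0.4163, 0.0598]
ee_rot: [[0.509, -0.861, -0.003], [-0.861, -0.509, -0.003], [0.001, 0.004, -1.0]]
ft_force: [1.0, 1.3, -1.3]
width: 0.527
grasp_force: 73.4
```

Call:
apply_moves:
  moves: "0 0 0.007 0 0 0;0 0 0.007 0 0 0;0 0 0.007 0 0 0"

```text
t: 30.63
tool_pos: [0.5131, -0.4163, 0.0585]
ee_rot: [[0.509, -0.861, -0.002], [-0.861, -0.509, -0.003], [0.002, 0.003, -1.0]]
ft_force: [1.9, -0.0, -1.4]
width: 0.524
grasp_force: 73.5
```

Call:
apply_moves:
  moves: "0 0 0.005 0 0 0;0 0 0.005 0 0 0;0 0 0.005 0 0 0"

```text
t: 30.88
tool_pos: [0.5133, -0.4163, 0.0577]
ee_rot: [[0.509, -0.861, -0.002], [-0.861, -0.509, -0.004], [0.002, 0.003, -1.0]]
ft_force: [3.7, 2.0, 0.5]
width: 0.531
grasp_force: 73.6
```

Call:
apply_moves:
  moves: "0 0 0.004 0 0 0;0 0 0.004 0 0 0;0 0 0.004 0 0 0"

```text
t: 31.13
tool_pos: [0.5135, -0.4164, 0.0572]
ee_rot: [[0.509, -0.861, -0.001], [-0.861, -0.509, -0.004], [0.003, 0.003, -1.0]]
ft_force: [4.8, 2.3, 2.6]
width: 0.527
grasp_force: 73.5
```

Call:
apply_moves:
  moves: "0 0 0 0 0 0;0 0 0 0 0 0;0 0 0 0 0 0;0 0 0 0 0 0;0 0 0 0 0 0;0 0 0 0 0 0"
  grip: -0.4

```text
t: 31.63
tool_pos: [0.5139, -0.4159, 0.0572]
ee_rot: [[0.509, -0.86, -0.001], [-0.86, -0.509, -0.003], [0.003, 0.002, -1.0]]
ft_force: [5.2, 4.7, 2.5]
width: 0.697
grasp_force: 0.0
```

Call:
apply_moves:
  moves: "0 0 -0.05 0 0 0;0 0 -0.12 0 0 0;0 0 -0.2 0 0 0;0 0 -0.35 0 0 0;0 0 -0.5 0 0 0;0 0 -0.65 0 0 0;0 0 -0.75 0 0 0;0 0 -0.75 0 0 0"

```text
t: 32.3
tool_pos: [0.5135, -0.4179, 0.2144]
ee_rot: [[0.508, -0.861, 0.004], [-0.861, -0.508, -0.01], [0.01, 0.001, -1.0]]
ft_force: [-0.3, -0.2, 0.8]
width: 0.701
grasp_force: 0.0
```

```bash
python3 - <<'E'
from plan import *
plan([((.56,-.22,.25),down(200)),((.5,-.03,.3),down(185))])
E
```

```text
t 32.3 pos [ 0.5135 -0.4179  0.2144] w 0.701 gf 0.0 ft [-0.3 -0.2  0.8] q [-0.38  0.2   0.22  0.01 -1.59  0.91]
[-0.7323, -0.7026, -0.1864, 0.0001, -0.0017, 0.0292] rows>=4.9
[-0.9953, -0.043, -0.25, 0.0, 0.0, 0.0417] rows>=4.9
```

Call:
apply_moves:
  moves: "-0.732 -0.703 -0.186 0 -0.002 0.029;-0.732 -0.703 -0.186 0 -0.002 0.029;-0.732 -0.703 -0.186 0 -0.002 0.029;-0.732 -0.703 -0.186 0 -0.002 0.029;-0.732 -0.703 -0.186 0 -0.002 0.029;-0.732 -0.703 -0.186 0 -0.002 0.029"
  grip: -1

```text
t: 32.8
tool_pos: [0.561, -0.2135, 0.2456]
ee_rot: [[0.349, -0.937, -0.005], [-0.937, -0.349, 0.008], [-0.009, 0.002, -1.0]]
ft_force: [-0.1, -1.8, 0.6]
width: 0.999
grasp_force: 0.0
```

Call:
apply_moves:
  moves: "-0.995 -0.043 -0.25 0 0 0.042;-0.995 -0.043 -0.25 0 0 0.042;-0.995 -0.043 -0.25 0 0 0.042;-0.995 -0.043 -0.25 0 0 0.042;-0.995 -0.043 -0.25 0 0 0.042;-0.995 -0.043 -0.25 0 0 0.042"

```text
t: 33.3
tool_pos: [0.4986, -0.0252, 0.2986]
ee_rot: [[0.092, -0.996, -0.003], [-0.996, -0.092, 0.009], [-0.01, 0.003, -1.0]]
ft_force: [0.3, -0.7, 0.5]
width: 0.999
grasp_force: 0.0
```

```bash
python3 - <<'E'
from plan import *
from dk import *
t=r.get_image("top");s=r.get_image("scene");cv2.imwrite("pics/t7.png",t);cv2.imwrite("pics/s7.png",s)
P=np.array([.513,-.4165,.096]);A=blob("top",t,P);B=blob("scene",s,P);print(A[:2],B[:2],tri(A[0],B[0]))
q=ray("top",A[2],np.full(len(A[2]),.096))[:,:2];u=np.linalg.svd(q-q.mean(0))[2][0];print(q.mean(0),np.degrees(np.arctan2(u[1],u[0])),np.ptp(q@u))
np.set_printoptions(linewidth=250,threshold=100000)
x,y=proj("top",P)[0].astype(int);print("top",x-40,y-30);print(t[y-30:y+30:1,x-40:x+40:2].max(2)//10)
x,y=proj("scene",P)[0].astype(int);print("scene",x-34,y-14);print(s[y-14:y+26,x-34:x+34:2].max(2)//10)
E
```

```text
(array([386.41758242, 222.06593407]), np.int32(91)) (array([161.65116279, 158.        ]), np.int32(43)) (array([ 0.5145, -0.4175,  0.0916]), array([ 0.1, -0. ,  0.1,  0. ]))
[ 0.51386874 -0.41599738] 120.91221682028525 0.09107435991499535
top 346 192
[[18 18 18 18 18 18 18 18 18 18 18 18 18 18 18 18 18 14 15 14 11  5  4  4  9 16 18 18 18 18 18 18 18 18 18 18 18 18 18 17]
 [18 18 18 18 18 18 18 18 18 18 18 18 18 18 18 18 17 15 15 11  6  5  4  4  6 14 18 18 18 18 18 18 18 18 18 18 18 18 18 15]
 [18 18 18 18 18 18 18 18 18 19 19 19 19 19 19 16 15 15 14  7  5  5  4  4  4 10 17 18 19 19 18 18 18 18 19 18 19 19 18 12]
 [19 19 18 18 18 18 19 19 19 19 19 19 19 19 18 15 15 15  9  5  5  5  4  4  4  7 14 18 19 19 19 19 19 19 19 19 19 19 19 12]
 [19 19 19 19 18 19 19 19 19 19 19 19 19 18 16 15 15 12  6  5  5  5  5  4  4  5 11 17 19 19 19 19 19 19 19 19 19 19 19 12]
 [19 19 19 19 19 19 19 19 19 19 19 19 18 17 15 15 13  7  5  5  6  5  5  4  4  4  7 16 19 19 19 19 19 19 19 19 19 19 19 16]
 [19 19 19 19 19 19 19 19 19 19 19 19 17 16 15 15  9  7  5  5  5  6  5  5  4  4  5 14 19 19 19 19 19 19 19 19 1
[... 10046 characters left out ...]
 7  7  7  6  7  6  6  6  7  6  6  6  6  6  7  6  6  6  7  7  7  7  7]
 [13 14 16 17 17 17  8  6  7  7  7  6  7  6  7  7  7  7  6  6  7  6  7  7  7  6  6  6  7  6  7  7  7  7]
 [15 13 13 14 16 17 11  6  7  6  6  7  6  7  6  6  6  6  6  6  7  7  6  7  6  7  7  6  6  7  6  7  8  8]
 [17 16 15 13 13 15 14  7  6  7  6  7  7  6  7  7  6  6  7  7  6  6  7  6  6  6  6  6  7  7  7  7  8  8]
 [17 17 17 16 15 13 12  7  7  7  7  7  7  7  7  6  7  6  7  6  7  6  6  7  6  6  7  7  7  7  7  7  8  8]
 [17 17 17 17 17 16 14  7  6  6  7  6  6  7  7  7  6  6  7  7  7  6  7  6  7  7  7  7  7  7  7  7  8  8]
 [17 17 17 17 17 17 16  7  7  7  6  7  6  7  7  7  7  6  7  6  7  6  6  6  7  7  7  7  7  8  7  8  8  8]]
```

```bash
python3 -c "
from nest import *
print(r.hand_in())"
```

```text
[112.5 235.5] 1056 [389.5 226.1] 93 [0.5243 0.3338 0.0583] [-0.3  0.  -0.4  0. ]
[108.5 274.5] 1056 [397.1 196.2] 395 [0.4162 0.3385 0.0813] [-1.3  0.1 -1.4  0.1]
the job is handed in; nothing more can be done
None
```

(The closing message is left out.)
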